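# Pack the paint case

### The job

Pack the paint case for the trip: swing its latch free and open the lid, stand every squat black-capped paint jar on the desk in a pocket of its own, then pinch the sprung hold-down bar shorter, set it between the two end brackets over the caps and let both plungers spring fully out into their sockets. Shut the lid and swing the latch fully home, and leave the other things on the desk as they are.

Things in the scene. Friction and masses are not known exactly. Their poses are not given: they have to be found in the camera images.
- case: Grey paint case, fixed. Origin: centre of its underside; x from its latch side (front) to its hinge side (back), y along its length, z up. Base shell 130 (x) x 266 (y) mm, walls 5 thick, rim 56 above the desk; inside clear from x = -60 to 60. 106 high with the lid shut. Along its middle (x = 0) runs one row of five pockets, with a bracket at each end. Brushes lie flat (below z = 14) beside the row.
- row (a point): Middle of the row of pockets, on the pockets' floor: x = 0, y = 0, z = 6 in the case's frame, axes as the case's. Five square pockets, 39 x 39 mm, at y = -88, -44, 0, 44, 88 in a black insert whose top is 11 above this point. A seated jar's centre is 22 above it, its cap's top 44 above it.
- socket_a (a point): Centre of the mouth of the socket in the bracket at the row's +y end (y = 115, z = 62.5 in the case's frame). Blind socket facing inwards: 18 wide (x), 15 high (z 55 to 70), 10 deep, closed above and below. The bracket is 36 wide (x), its inner face upright, its top at z = 78.
- socket_b (a point): The same at the row's -y end (y = -115). The brackets' inner faces are 230 mm apart.
- lid (a joint): Angle of the case's deep lid, hinged along the back rim: 0 shut, grows to 1.8 rad as its front edge goes up and back (at 1.57 it stands upright, clear of the base; below 1.4 it leans over the row). Stiff hinge: it stays where it is left; about 0.7 Nm moves it (6 N at the handle). It cannot open while the latch is hooked on.
- lid_handle (a point): Middle of the lid's carry handle: a black round bar, 10 mm thick, 110 long along the case's y, its centre 24 above the lid's top. It moves with the lid on an arc of radius 124 about the hinge; with the lid shut it is at x = -35, z = 130 in the case's frame.
- lid_hinge (a point): A point on the lid's hinge line (along the case's y), at x = 65, z = 56 in the case's frame.
- latch (a joint): Angle of the black swing latch in the middle of the case's front: 0 home, upright against the lid with its hook over the lid's lip; it grows to 1.35 rad as its top swings away from the case (to the case's -x) and down. Free of the lip beyond 0.5. Stays where it is left; about 0.06 Nm (1.5 N at its tab) turns it.
- latch_tab (a point): Centre of the latch's flared finger tab: 28 wide along the case's y (clear on both sides, so it can be pinched there from above), 8 thick, about 30 tall, leaning out 0.49 rad when home. Home, it is at x = -85, z = 82 in the case's frame; it moves on a 41 mm arc about the latch's hinge.
- latch_hinge (a point): A point on the latch's hinge line (along the case's y), at x = -75, z = 42 in the case's frame.
- bar: The sprung hold-down bar, loose, lying flat on the desk. Origin: centre of its underside; y along the bar. Aluminium, 216 long, 24 wide, 12 high, about 160 g, a sprung flat steel plunger (12 wide, 8 thick) in each end, 6 above the underside: 244 long over the plungers, 220 with both drawn in. Fitted, its underside is 53 above the desk, over the jars' caps, a plunger in each socket. Either way round is right.
- bar_grip (a point): On the bar's middle, 36 above its underside, between its two upright black pinch tabs (each 6 thick, 22 wide, from 12 to 44 above the underside, outer faces at y = -33 and 33). Each tab moves with the plunger of its own side: pinched together to the stop (outer faces 42 apart) they draw both plungers in. A fixed block 24 long (y), 28 high stands between them. Fitted: z = 89 in the case's frame.
- plunger_a (a joint): How far the bar's plunger on its +y end is drawn in: 0 fully out, 0.012 m fully in. Spring: 3 N at 0, 6 N at 0.012.
- plunger_b (a joint): The same for the plunger on the bar's -y end.
- jar0_mid (a point): A squat glass paint jar with a ribbed black screw cap, 34 across (its foot chamfered to 30), 44 high, about 70 g, heavy-bottomed, standing on the desk. This point is its centre, 22 above its underside, z up its axis. May be absent (two to four of the four jars are there).
- jar1_mid (a point): A squat glass paint jar with a ribbed black screw cap, 34 across (its foot chamfered to 30), 44 high, about 70 g, heavy-bottomed, standing on the desk. This point is its centre, 22 above its underside, z up its axis. May be absent.
- jar2_mid (a point): A squat glass paint jar with a ribbed black screw cap, 34 across (its foot chamfered to 30), 44 high, about 70 g, heavy-bottomed, standing on the desk. This point is its centre, 22 above its underside, z up its axis. May be absent.
- jar3_mid (a point): A squat glass paint jar with a ribbed black screw cap, 34 across (its foot chamfered to 30), 44 high, about 70 g, heavy-bottomed, standing on the desk. This point is its centre, 22 above its underside, z up its axis. May be absent.
- thinner: Bystander, to be left alone: clear bottle, 40 across, 85 high (mm). Origin: centre of its underside.
- glue: Bystander, to be left alone: square amber glue pot, 40 x 40 x 58 high with its round white cap (mm). Origin: centre of its underside.
- figure: Bystander, to be left alone: small blue and orange model robot, 30 across, 65 high (mm). Origin: centre of its underside.
- tape: Bystander, to be left alone: roll of masking tape lying flat, 60 across, 18 high (mm). Origin: centre of its underside.
- sanding_block: Bystander, to be left alone: grey sanding block, 55 x 28 x 16 (mm). Origin: centre of its underside.
- nippers: Bystander, to be left alone: side cutters with black grips, about 120 long, lying flat (mm). Origin: centre of its underside.
Mind the look-alikes: they are no part of the job. What is shaped like the part that bears jar2_mid but green is not meant.

How it is judged (in metres and radians):
On the way, in this order (a step that is already met when the one before it is completed fails the run):
1. the latch is swung free of the lid (value of joint latch above 0.7 rad), for 0.2 s.
2. the lid is open (value of joint lid above 1.3 rad), for 0.2 s.
3. every jar stands in a pocket and the bar is fitted over them, both plungers out in their sockets (x of jar0_mid in the frame of case between -0.006 and 0.006 m and y of jar0_mid in the frame of case between -0.096 and 0.096 m and z of jar0_mid in the frame of case between 0.024 and 0.0315 m and angle between each of jar0_mid, jar1_mid, jar2_mid, jar3_mid's own z axis and vertical below 0.12 rad and x of jar1_mid in the frame of case between -0.006 and 0.006 m and y of jar1_mid in the frame of case between -0.096 and 0.096 m and z of jar1_mid in the frame of case between 0.024 and 0.0315 m and x of jar2_mid in the frame of case between -0.006 and 0.006 m and y of jar2_mid in the frame of case between -0.096 and 0.096 m and z of jar2_mid in the frame of case between 0.024 and 0.0315 m and x of jar3_mid in the frame of case between -0.006 and 0.006 m and y of jar3_mid in the frame of case between -0.096 and 0.096 m and z of jar3_mid in the frame of case between 0.024 and 0.0315 m and x of bar_grip in the frame of case between -0.006 and 0.006 m and y of bar_grip in the frame of case between -0.006 and 0.006 m and z of bar_grip in the frame of case between 0.083 and 0.097 m and value of joint each of plunger_a, plunger_b below 0.003 m and angle between the y axis of bar_grip and the y axis of case, either way round below 0.08 rad and angle between bar_grip's own z axis and vertical below 0.25 rad), for 0.2 s.
4. the lid is shut again (value of joint lid below 0.04 rad), for 0.2 s.
5. the latch is swung home (value of joint latch below 0.1 rad), for 0.2 s.
At the end, for the whole second after the job is handed in: Every jar present stands upright (0.12 rad) on the floor of a pocket, the bar lies between the brackets over the row (centre within 6 mm, 0.08 rad along it), both plungers out to within 3 mm in their sockets, lid shut (0.04 rad), latch home (0.1 rad), all at rest (all of step 3 and value of joint lid below 0.04 rad and value of joint latch below 0.1 rad and velocity of joint lid below 0.05 rad/s and linear speed of bar below 0.02 m/s); the robot touches nothing.
It fails at once if a bystander on the desk is pushed more than 6 cm (distance of any of thinner, glue, figure, tape, sanding_block, nippers from where it was at the start of the episode above 0.06 m).
It fails at once if a bystander on the desk is knocked over (angle between any of thinner, glue, figure, tape, sanding_block, nippers's own z axis and vertical above 0.6 rad).
Of jar0, jar1, jar2, jar3 only 2 to 4 are there at a start; the rules pass over those that are not, and their reading is None.
At some moment in a run one of jar0, jar1, jar2, jar3, bar may be knocked a few centimetres aside while the robot is not near it.
It also fails if it takes over 210 s, if anything falls off the work surface, if the arm or the gripper's body presses on something with over 40 N, if the wrist force passes 120 N, or if a joint passes its speed limit or range.

### The arm

A 6-joint arm with a two-finger parallel gripper is mounted at the origin on the work surface. World frame = base frame: x ahead of the robot, y to its left, z up, the work surface at z = 0. Lengths are in mm, angles in rad, forces in N, time in s.
With the tool pointing down it reaches from about 275 to 750 mm from the base axis. Payload 10.2 kg.
Tool frame: the origin (TCP) lies at the very end of the fingers, on their centre line; the grasp point (between the pads) lies ctrl.grip_depth behind it (ctrl.grip_depth is the distance from the TCP to the grasp point, in mm); z points along the fingers, y is the direction in which the jaws open and shut (so a half turn about z gives the same grasp; the last joint's range is limited). The gripper opens to 85 mm and grips with 20 to 120 N. Pads are 22 mm wide; open, the fingers measure 114 mm over their backs; the gripper's body (76 mm by 85 mm) begins 54 mm behind the grasp point. The pads swing forward as they close: fully open they stand 13 mm farther back than shut.
Start: joints at [1.065, 0.313, 1.498, -0, 1.331, -0.223], TCP at [146.512, 504.148, 231.294] pointing down, gripper open.
Joint ranges: [-2.94, 2.94], [-0.97, 2.17], [0.19, 2.56], [-1.23, 4.37], [0.02, 3.11], [-2.88, 2.88]. Speed limits (rad/s): [2.39, 2.39, 3.01, 3.14, 3.14, 3.14].

### API

Orientations are given as a unit quaternion [w, x, y, z].
In Python, from rig import telemetry, eyes, ctrl, nets gives the robot as it stands. The module is installed in compiled form; this text tells all that it offers.
- The arm moves only by the tool drive_tool, never from a script. Its argument "series" is text: rows parted by semicolons, each of 7 numbers parted by spaces: the shift along the tool's x, y, z normalised to -1 to 1, where 1 is 0.12 m, then the turn, a rotation vector about the tool's x, y, z normalised to -1 to 1, where 1 is 0.5 rad, then the opening, from 0 (shut) to 1 (fully open). In form: tx ty tz wx wy wz hand; .... A call has 1 to 20 rows; each row is the pose to reach, as a shift and turn from the pose measured when the call began, along the tool's axes at that moment; what a row does not reach only later rows make up. A row lasts 1/10 s, in which the tool goes at most 50 mm and 8.59 degrees, less where a joint would pass 70% of its speed; a pose out of reach is approached as far as the arm can. A call with a number of a shift or a turn outside -1 to 1 is refused whole. A call with a gripper value outside its range is refused whole. The fingers move at their own pace and stop on an object; "newtons" is the grip in N (left out, the last holds). Time passes only in rows, so rows that repeat a pose let the fingers close. It gives the time, the measured TCP pose, the force and the opening at its end, in the units of the state.
- telemetry.sense(): the state, without advancing time (a new reading comes with each control period).
- eyes.capture(name): name is "scene" or "top" or "wrist"; returns a dict with "frame" (384x512x3 uint8, red, green, blue), "fx", "fy", "cx", "cy" (pixels), "view" (4x4, takes a point from world to camera coordinates). Camera axes: x right, y up, looking along -z (the intrinsics and any distortion apply to the point x, -y, -z); pixel columns grow to the right and rows downward; lengths in mm; the calibration is good to about 2 mm. The wrist camera is an equidistant fisheye: a pixel r from the principal point sees the ray r / f radians off the axis. A picture is of the moment at which its call begins. There is no depth.
- ctrl.finish_job(): hands the job in, once; it reports no verdict.
Trained networks look in a picture, given as the dict that the camera call returned (one of the last four; its "shot" number tells which), for a name from the list of things; names that differ only in an ending like _2 or _b are one class to them, and where a whole thing is asked for, a point or a joint stands for the part that bears it (a point fixed in the world has none). Each returns a list of dicts, best first, with "confidence" (0 to 1); they miss things now and then, are a little off and sometimes report something else, mostly with a low value. They report only what shows in the picture. A call takes as long as a camera call. They do not tell look-alikes from the thing itself.
- nets.spot_in(name, picture): "rect" ([left, top, right, bottom] in pixels, round what is visible of it).
The state is a dict: "time_s": time; "joints": joint angles; "dq": joint speeds; "tau": joint torques, N m; "eef_pos": TCP position; "ee_rot": TCP orientation; "force": force on the tool from outside, world axes, zero at the start; "wrist_torque": the same for the moment, N m; "grip_width": opening from 0.0 (shut) to 1.0 (fully open).
Only numpy, scipy, OpenCV 4.12 (cv2) and the standard library are available. Lean on these libraries where they do the work, as an engineer would, in place of code of your own. Each camera call takes 0.05 s, during which the arm holds its last target. There are 200 camera calls.

## Working session

There is one attempt and no reset: what is moved stays moved. The work goes in short steps, Python scripts to look and compute and a tool call to move; the robot and the scene stay as the last step left them, time stands still between calls to the robot, and variables do not carry over. Pictures are saved under pics/ and viewed, about 12 in all and at most 16, crops included, and the job is handed in when it is done.

Besides the shell and the picture viewer there is one more tool, called after "Request:" as name(argument=value, ...) on one line, values as JSON. drive_tool: Moves the arm, as the interface text tells. Scaled input: -1 to 1 covers 0.12 m each way for a shift and 0.5 rad each way for a turn. Its arguments: {"type":"object","properties":{"series":{"type":"string"},"newtons":{"type":"number"}},"required":["series"]}

```bash
mkdir -p pics; cat > h.py <<'E'
import numpy as np, cv2
from rig import telemetry, eyes, ctrl, nets
from scipy.spatial.transform import Rotation as R
def shot(name, fn=None):
    p=eyes.capture(name)
    if fn: cv2.imwrite('pics/'+fn+'.png', p['frame'][:,:,::-1])
    return p
def ray(p,u,v,fish=False):
    V=np.array(p['view']); a=(u-p['cx'])/p['fx']; b=(v-p['cy'])/p['fy']
    if fish:
        r=np.hypot(a,b); s=np.sin(r)/max(r,1e-9); d=np.array([a*s,b*s,np.cos(r)])
    else: d=np.array([a,b,1.])
    d=d*[1,-1,-1]; Rm=V[:3,:3]; o=-Rm.T@V[:3,3]; return o,Rm.T@d
def atz(p,u,v,z,fish=False):
    o,d=ray(p,u,v,fish); return o+d*(z-o[2])/d[2]
def proj(p,X,fish=False):
    V=np.array(p['view']); c=V[:3,:3]@np.array(X,float)+V[:3,3]; c=c*[1,-1,-1]
    if fish:
        r=np.hypot(c[0],c[1]); th=np.arctan2(r,c[2]); k=th/max(r,1e-9)
        return np.array([p['cx']+p['fx']*c[0]*k,p['cy']+p['fy']*c[1]*k])
    return np.array([p['cx']+p['fx']*c[0]/c[2],p['cy']+p['fy']*c[1]/c[2]])
def q2R(q): return R.from_quat([q[1],q[2],q[3],q[0]])
def down(yaw):  # tool z down, tool y axis at world angle yaw
    y=np.array([np.cos(yaw),np.sin(yaw),0]); z=np.array([0,0,-1.]); x=np.cross(y,z)
    return R.from_matrix(np.array([x,y,z]).T)
def go(target, rot=None):
    s=telemetry.sense(); r0=q2R(s['ee_rot']); d=r0.inv().apply(np.array(target)-s['eef_pos'])/120
    w=np.zeros(3) if rot is None else (r0.inv()*rot).as_rotvec()/0.5
    print('shift',d.round(3),'turn',w.round(3), 'mm',round(120*np.linalg.norm(d)))
E
python3 - <<'E'
from h import *
s=telemetry.sense(); print(s); print(ctrl.grip_depth)
for n in ['scene','top']:
    p=shot(n,n+'0'); print(n,p['fx'],p['cx'],p['cy'],np.array(p['view']).round(3).tolist())
    if 1:
        for t in ['case','row','lid_handle','latch_tab','bar','bar_grip','jar0_mid','thinner','glue','figure','tape','sanding_block','nippers']:
            for r in nets.spot_in(t,p)[:6]:
                if r['confidence']>.2: print(t,np.round(r['rect']).astype(int).tolist(),round(r['confidence'],2))
E
```

```text
{'time_s': 0.0, 'joints': array([ 1.06456147e+00,  3.13435222e-01,  1.49842185e+00, -2.49676198e-05,
        1.33101335e+00, -2.23393264e-01]), 'dq': array([ 0.0013556 ,  0.00170546, -0.00034067,  0.00018055,  0.00056554,
        0.00052903]), 'tau': array([ 4.78096063e-04, -4.12270904e+01, -2.59739721e+01, -2.66078714e-04,
        4.22157827e-03,  1.91243501e-06]), 'eef_pos': array([146.4067902 , 503.90572065, 230.74837808]), 'ee_rot': array([-2.16610175e-04,  1.40946896e-01,  9.90016952e-01, -6.01161717e-04]), 'force': array([ 0.21864969, -0.5366752 , -0.330305  ]), 'wrist_torque': array([-0.02009168, -0.02619385,  0.03338985]), 'grip_width': 0.9998252668834727}
18.700000000000003
scene 357.21463165040427 259.7583072749907 192.34749614053922 [[0.75, 0.662, 0.001, -313.028], [-0.549, 0.621, 0.559, 217.33], [0.37, -0.42, 0.829, -1411.694], [0.0, 0.0, 0.0, 1.0]]
case [263, 156, 340, 246] 0.84
row [262, 158, 341, 248] 0.91
lid_handle [266, 152, 338, 240] 0.77
latch_tab [276, 183, 285, 192] 0.37
bar [345, 134, 368, 179] 0.55
bar_grip [328, 110, 336, 125] 0.61
bar_grip [345, 131, 368, 17
[... 225 characters left out ...]
, 175, 251] 0.46
nippers [125, 299, 166, 322] 0.53
top 437.52059062373667 250.3648640229168 196.99345236195953 [[-0.026, -1.0, -0.007, -13.857], [0.992, -0.027, 0.124, -478.008], [-0.124, -0.003, 0.992, -1400.932], [0.0, 0.0, 0.0, 1.0]]
case [179, 142, 267, 200] 0.89
row [183, 144, 269, 200] 0.88
lid_handle [181, 142, 271, 199] 0.95
latch_tab [228, 194, 234, 203] 0.62
bar [95, 163, 162, 185] 0.64
bar_grip [95, 158, 164, 186] 0.57
jar0_mid [321, 200, 331, 210] 0.43
thinner [348, 199, 360, 211] 0.54
glue [344, 147, 360, 162] 0.43
glue [322, 171, 332, 181] 0.26
figure [97, 221, 110, 230] 0.55
tape [142, 246, 162, 264] 0.62
sanding_block [340, 237, 360, 248] 0.69
nippers [386, 195, 417, 215] 0.8
```

```bash
python3 - <<'E'
import cv2
a=cv2.imread('pics/scene0.png')[90:340,110:400]; b=cv2.imread('pics/top0.png')[120:290,70:440]
cv2.imwrite('pics/s1.png',cv2.resize(a,None,fx=2.4,fy=2.4,interpolation=2)); cv2.imwrite('pics/t1.png',cv2.resize(b,None,fx=2.1,fy=2.1,interpolation=2))
E
```

```text
(no output)
```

View pics/s1.png

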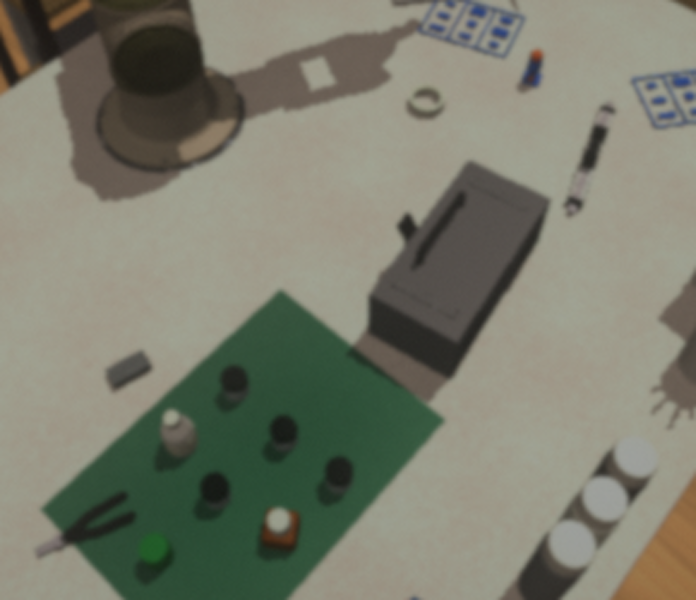

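View pics/t1.png

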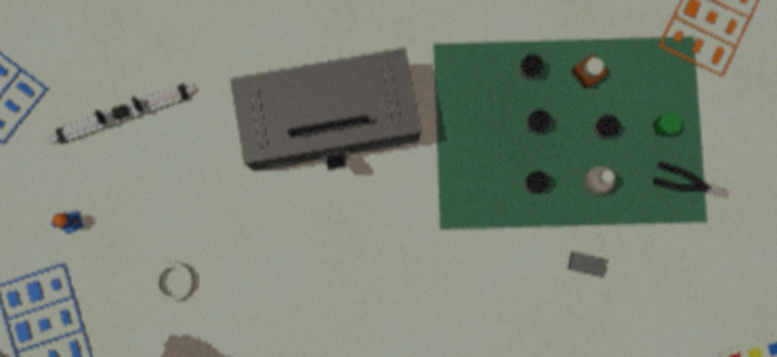

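The top crop shows four black-capped jars at (532,66), (540,121), (608,126) and (538,182). The one at (670,124) has the same shape but a green cap, so it's the look-alike and I'll leave it. The case is shut with its latch at (337,160), facing the robot, and the bar is at (125,112).

```bash
python3 - <<'E'
from h import *
p=shot('top')
f=lambda u,v:(u/2.1+70,v/2.1+120)
for n,pts,z in [('handle',[(290,132),(373,119)],130),('lidtop',[(233,80),(405,48),(420,130),(246,155)],106),('tab',[(337,160)],82),('bar',[(60,136),(194,90),(122,112)],12),('jars',[(532,66),(540,121),(608,126),(538,182),(670,124)],44),('byst thin,glue,nip,sand,fig,tape',[(600,180),(592,70),(690,180),(588,264),(68,221),(179,281)],20)]:
    print(n,[atz(p,*f(*q),z)[:2].round().tolist() for q in pts])
# handle by dark segmentation
g=p['frame'].astype(int); m=(g.sum(2)<110); m[:, :180]=0; m[:,272:]=0; m[:140]=0; m[196:]=0
n,l,st,c=cv2.connectedComponentsWithStats(m.astype(np.uint8)); 
for i in range(1,n):
    if st[i,4]>15:
        ys,xs=np.where(l==i); print(st[i],c[i],cv2.minAreaRect(np.c_[xs,ys].astype(np.float32)),atz(p,*c[i],130)[:2])
E
```

```text
handle [[512.0, 101.0], [528.0, -20.0]]
lidtop [[597.0, 187.0], [638.0, -71.0], [514.0, -89.0], [483.0, 169.0]]
tab [[475.0, 36.0]]
bar [[534.0, 478.0], [603.0, 265.0], [570.0, 380.0]]
jars [[620.0, -269.0], [532.0, -278.0], [522.0, -382.0], [438.0, -270.0], [522.0, -478.0]]
byst thin,glue,nip,sand,fig,tape [[441.0, -371.0], [616.0, -368.0], [437.0, -511.0], [311.0, -345.0], [399.0, 460.0], [301.0, 287.0]]
[208 176  37   9  81] [226.01234568 179.50617284] ((226.0261688232422, 179.65267944335938), (2.816063404083252, 36.66514205932617), 80.27242279052734) [520.75348678  46.10352536]
[226 193   8   3  16] [230.1875 194.375 ] ((229.5, 194.0), (2.0, 7.0), 90.0) [474.60102945  34.28131069]
```

```bash
cat >> h.py <<'E'
def plan(wps):
    """wps: list of (xyz, rot or None). Prints per-segment call numbers, splitting at 1.0; chained open loop."""
    s=telemetry.sense(); P=np.array(s['eef_pos']); r=q2R(s['ee_rot'])
    for X,rot in wps:
        X=np.array(X,float); rot=rot or r
        w=(r.inv()*rot).as_rotvec()/0.5; d=r.inv().apply(X-P)/120
        n=int(np.ceil(max(abs(d).max(),abs(w).max())/0.99)) or 1
        ws=R.from_rotvec(w*0.5/n)
        for i in range(n):
            d=r.inv().apply((X-P)/(n-i))/120
            rows=int(np.ceil(max(np.linalg.norm(d)*120/50, np.linalg.norm(w)*.5/n/.15)))
            print('T',' '.join('%.2f'%k for k in d),'|',' '.join('%.2f'%k for k in w/n),'rows>=',rows)
            P=P+r.apply(d*120); r=r*ws
        r=rot
E
python3 - <<'E'
from h import *
s=telemetry.sense(); print(q2R(s['ee_rot']).as_matrix().round(2))
for a in (.14+np.pi/2,.14-np.pi/2): go([450,40,260],down(a))
E
```

```text
[[-0.96  0.28 -0.  ]
 [ 0.28  0.96  0.  ]
 [ 0.    0.   -1.  ]]
shift [-3.508 -3.009 -0.239] turn [ 0.    -0.    -0.846] mm 555
shift [-3.508 -3.009 -0.239] turn [-0.    -0.     5.438] mm 555
```

Request:
drive_tool(series="-.44 -.38 -.03 0 0 0 1; -.88 -.75 -.06 0 0 0 1; -.88 -.75 -.06 0 0 0 1; -.88 -.75 -.06 0 0 0 1")

```text
time_s: 1.85
eef_pos: [224.7, 385.8, 239.0]
ee_rot: [0.001, 0.143, 0.99, 0.0]
force: [0.4, 0.4, 1.1]
grip_width: 1.002
```

Request:
drive_tool(series="-.44 -.38 -.03 0 0 0 1; -.88 -.75 -.06 0 0 0 1; -.88 -.75 -.06 0 0 0 1; -.88 -.75 -.06 0 0 0 1")

```text
time_s: 2.25
eef_pos: [302.6, 267.2, 246.6]
ee_rot: [0.001, 0.146, 0.989, 0.0]
force: [0.5, 0.2, -0.1]
grip_width: 0.998
```

Request:
drive_tool(series="-.44 -.38 -.03 0 0 0 1; -.88 -.75 -.06 0 0 0 1; -.88 -.75 -.06 0 0 0 1; -.88 -.75 -.06 0 0 0 1")

```text
time_s: 2.65
eef_pos: [379.8, 148.4, 254.1]
ee_rot: [0.001, 0.148, 0.989, -0.0]
force: [-0.2, 0.7, -0.4]
grip_width: 0.997
```

Request:
drive_tool(series="-.44 -.38 -.03 0 0 -.25 1; -.88 -.75 -.06 0 0 -.5 1; -.88 -.75 -.06 0 0 -.84 1; -.88 -.75 -.06 0 0 -.84 1; -.88 -.75 -.06 0 0 -.84 1")

```text
time_s: 3.15
eef_pos: [454.7, 32.1, 261.3]
ee_rot: [0.001, -0.061, 0.998, -0.0]
force: [0.6, 0.4, -0.0]
grip_width: 1.001
```

```bash
python3 - <<'E'
from h import *
s=telemetry.sense(); print(s['time_s'],s['eef_pos'],s['force'],s['grip_width'])
p=shot('wrist','w1'); print(p['fx'],p['cx'],p['cy'],np.array(p['view']).round(3).tolist())
V=np.array(p['view']); print('cam',-V[:3,:3].T@V[:3,3])
for t in ['latch_tab','lid_handle','case']:
    for r in nets.spot_in(t,p)[:3]: print(t,np.round(r['rect']).astype(int).tolist(),round(r['confidence'],2))
E
```

```text
3.15 [454.74875158  32.08212701 261.26779639] [ 0.56924661  0.41512553 -0.04456388] 1.0011684229494555
297.3186396354542 260.1827155759342 192.9254837619223 [[-0.124, 0.992, 0.0, 22.645], [-0.946, -0.118, -0.301, 482.512], [-0.298, -0.037, 0.954, -270.941], [0.0, 0.0, 0.0, 1.0]]
cam [378.56962432  24.28495326 403.52748782]
latch_tab [248, 177, 282, 197] 0.96
lid_handle [150, 192, 378, 305] 0.86
case [25, 43, 49, 63] 0.7
case [150, 179, 376, 305] 0.59
```

View pics/w1.png

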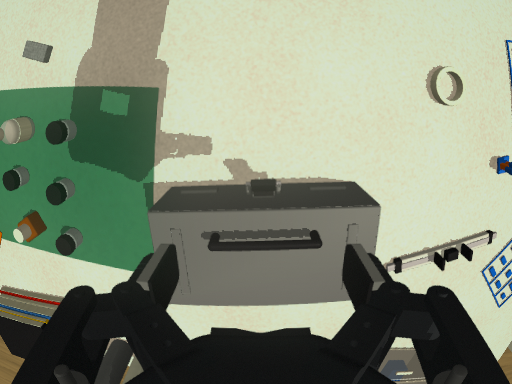

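The wrist view shows the tab at (264,187), the handle bar from (211,247) to (320,243), and the lid's front face between rows 183 and 210.

```bash
python3 - <<'E'
from h import *
p=shot('wrist')
A=atz(p,210,240,132,1); B=atz(p,321,238,132,1); print('handle',A,B,(A+B)/2)
for z in (82,90): print('tab',z,atz(p,264,186,z,1))
for z,u,v in ((106,150,209),(106,379,206),(0,165,183),(56,165,184)): print(z,atz(p,u,v,z,1))
print(p['frame'][225:262:2,264].sum(1), p['frame'][176:200,264].sum(1))
for r in (238,244): print(r,[ (c,int(p['frame'][r,c].sum())) for c in list(range(204,216))+list(range(316,328))])
E
```

```text
handle [520.04186792  -9.2567516  132.        ] [503.66793986 103.92802635 132.        ] [511.85490389  47.33563738 132.        ]
tab 82 [470.18877963  40.8390285   82.        ]
tab 90 [467.89372029  40.44375355  90.        ]
106 [505.60073115 -83.76502424 106.        ]
106 [469.89133931 171.54277709 106.        ]
0 [506.90095599 -98.98403261   0.        ]
56 [490.31930829 -81.76046685  56.        ]
[339 340 338 220 209 207 207 334  93 105 120 127 112 341 339 340 339 338
 338] [422 425 377 257 173 173 177 175 174 165 156 155 151 150 149 153 161 164
 161 163 203 210 191 184]
238 [(204, 208), (205, 211), (206, 209), (207, 210), (208, 204), (209, 169), (210, 109), (211, 103), (212, 97), (213, 100), (214, 101), (215, 98), (316, 81), (317, 77), (318, 78), (319, 189), (320, 315), (321, 352), (322, 353), (323, 351), (324, 353), (325, 353), (326, 353), (327, 353)]
244 [(204, 327), (205, 327), (206, 317), (207, 238), (208, 104), (209, 106), (210, 107), (211, 111), (212, 107), (213, 108), (214, 112), (215, 108), (316, 126), (317, 130), (318, 130), (319, 111), (320, 98), (321, 246), (322, 338), (323, 348), (324, 351), (325, 349), (326, 350), (327, 350)]
```

```bash
python3 -c "
import cv2
a=cv2.imread('pics/w1.png')[165:310,140:390]; cv2.imwrite('pics/w1c.png',cv2.resize(a,None,fx=3.2,fy=3.2,interpolation=2))"
```

```text
(no output)
```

View pics/w1c.png

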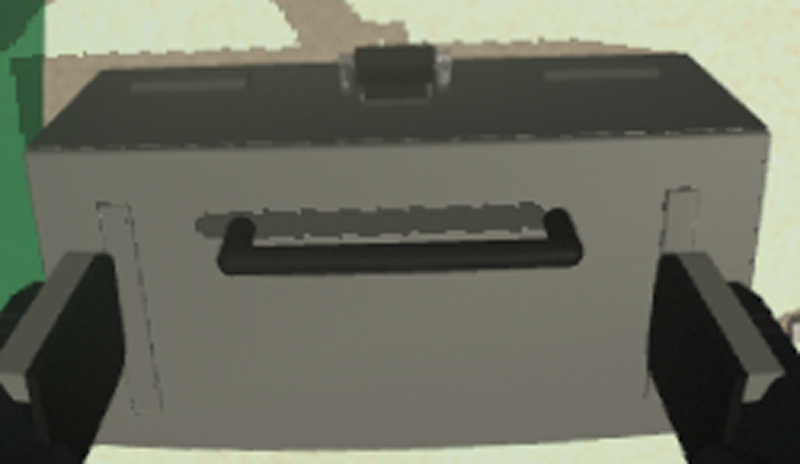

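```bash
python3 - <<'E'
from h import *
p=shot('wrist')
def two(a,b,z,off,lab):
    A=atz(p,*a,z,1); B=atz(p,*b,z,1); d=B-A; yaw=np.arctan2(-d[0],d[1]); m=(A+B)/2
    print(lab,m.round(1),'len',np.linalg.norm(d).round(1),'yaw',yaw.round(3),'org',(m[:2]-off*np.array([np.cos(yaw),np.sin(yaw)])).round(1))
two((208.5,245.8),(321.5,243.2),130,-35,'handle')
two((148.4,211),(380,205.7),106,-65,'lidedge')
two((251,187),(277,186.5),88,-88,'tab')
E
```

```text
handle [519.4  47.6 130. ] len 118.4 yaw 0.15 org [554.   52.8]
lidedge [488.9  43.3 106. ] len 261.4 yaw 0.15 org [553.2  53. ]
tab [469.4  40.5  88. ] len 28.8 yaw 0.146 org [556.5  53.3]
```

```bash
cat >> h.py <<'E'
CO=np.array([554.5,53.,0]); CY=0.15
def cw(x,y,z): return CO+R.from_euler('z',CY).apply([x,y,z])
E
python3 - <<'E'
from h import *
r=down(np.pi/2+CY)
plan([(cw(-88,0,160),r),(cw(-88,0,68),r)])
print('arc from home')
rr=41.2;P=[]
for th in np.arange(0,1.21,.15):
    a=np.arctan2(10,40)+th; P.append((-75-rr*np.sin(a),42+rr*np.cos(a)))
P=np.array(P); D=P-P[0]; print((D/120).round(3).tolist())
E
```

```text
T -0.11 0.05 0.85 | -0.00 0.01 -0.05 rows>= 3
T 0.00 0.00 0.77 | 0.00 0.00 0.00 rows>= 2
arc from home
[[0.0, 0.0], [-0.049, -0.016], [-0.095, -0.039], [-0.137, -0.069], [-0.174, -0.105], [-0.205, -0.146], [-0.229, -0.191], [-0.247, -0.24], [-0.257, -0.29]]
```

Request:
drive_tool(series="-.04 .02 .3 0 0 0 1; -.08 .04 .6 0 0 0 1; -.11 .05 .85 0 .01 -.05 1; -.11 .05 .85 0 .01 -.05 1", newtons=25)

```text
time_s: 3.85
eef_pos: [465.2, 40.7, 156.9]
ee_rot: [-0.004, -0.075, 0.997, 0.0]
force: [-0.7, 0.2, 0.2]
grip_width: 1.004
```

Request:
drive_tool(series="0 0 .3 0 0 0 1; 0 0 .55 0 0 0 1; 0 0 .77 0 0 0 1; 0 0 .77 0 0 0 1; 0 0 .77 0 0 0 .5; 0 0 .77 0 0 0 .2; 0 0 .77 0 0 0 .2; 0 0 .77 0 0 0 .2; 0 0 .77 0 0 0 .2")

```text
time_s: 4.75
eef_pos: [466.4, 37.5, 66.7]
ee_rot: [-0.002, -0.076, 0.997, -0.003]
force: [-2.5, -23.5, 11.8]
grip_width: 0.323
```

Request:
drive_tool(series=".05 .02 .02 0 -.05 0 .2; .1 .02 .04 0 -.1 0 .2; .14 .02 .07 0 -.15 0 .2; .18 .02 .1 0 -.2 0 .2; .21 .02 .15 0 -.25 0 .2; .23 .02 .19 0 -.3 0 .2; .25 .02 .24 0 -.35 0 .2; .25 .02 .24 0 -.35 0 .2; .25 .02 .24 0 -.35 0 .2; .25 .02 .24 0 -.35 0 .2")

```text
time_s: 5.75
eef_pos: [438.8, 33.0, 39.6]
ee_rot: [0.088, -0.075, 0.993, 0.001]
force: [2.3, -17.5, 0.6]
grip_width: 0.318
```

Request:
drive_tool(series="0 0 0 0 0 0 .6; 0 0 0 0 0 0 .9; .05 0 -.2 0 0 0 .9; .05 0 -.6 0 0 0 .9; .05 0 -.95 0 0 0 .9; .05 0 -.95 0 0 0 .9")

```text
time_s: 6.35
eef_pos: [414.5, 30.2, 155.5]
ee_rot: [0.093, -0.076, 0.993, -0.0]
force: [0.3, 0.0, -0.3]
grip_width: 0.904
```

```bash
python3 - <<'E'
from h import *
s=telemetry.sense(); print(s['time_s'],s['eef_pos'],s['force'],s['grip_width'])
p=shot('wrist','w2')
for r in nets.spot_in('latch_tab',p)[:3]: print(np.round(r['rect']).astype(int).tolist(),round(r['confidence'],2))
for th in (0,.5,.7,.9,1.05,1.2):
    a=.245+th; print(th,proj(p,cw(-75-41.2*np.sin(a),0,42+41.2*np.cos(a)),1).round())
# lid handle approach
r=down(CY)
plan([(cw(-60,0,200),r),(cw(-35,0,200),r),(cw(-35,0,119),r)])
E
```

```text
6.35 [414.52927862  30.17776643 155.4885294 ] [ 0.25668854  0.02431252 -0.31911005] 0.9036154384460727
[240, 191, 283, 236] 0.56
0 [261. 247.]
0.5 [261. 223.]
0.7 [261. 214.]
0.9 [262. 205.]
1.05 [262. 200.]
1.2 [262. 196.]
T -0.19 0.00 -0.07 | 0.07 0.07 0.78 rows>= 3
T -0.17 0.07 -0.08 | 0.07 0.07 0.78 rows>= 3
T -0.13 0.13 -0.09 | 0.07 0.07 0.78 rows>= 3
T -0.07 0.16 -0.09 | 0.07 0.07 0.78 rows>= 3
T -0.00 0.21 0.00 | 0.00 0.00 0.00 rows>= 1
T 0.00 0.00 0.68 | 0.00 0.00 0.00 rows>= 2
```

View pics/w2.png

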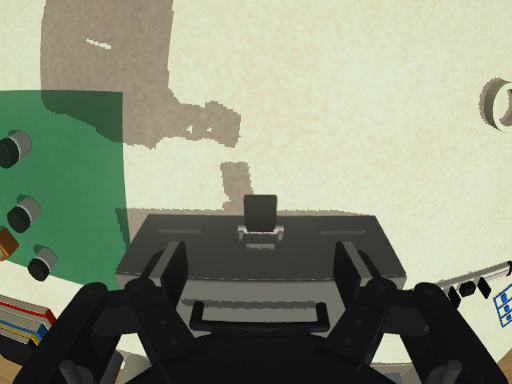

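```bash
python3 - <<'E'
from h import *
p=shot('wrist')
for th in (.5,.6,.7,.8,.9,1.05):
    a=.245+th; c=np.array([-75-41.2*np.sin(a),42+41.2*np.cos(a)]); l=.49+th; e=c+15*np.array([-np.sin(l),np.cos(l)])
    print(th,proj(p,cw(c[0],0,c[1]),1).round(),'end',proj(p,cw(e[0],0,e[1]),1).round())
print('hinge',proj(p,cw(-75,0,42),1))
E
```

```text
0.5 [260. 228.] end [260. 221.]
0.6 [260. 223.] end [260. 214.]
0.7 [260. 219.] end [260. 208.]
0.8 [260. 214.] end [260. 202.]
0.9 [260. 210.] end [260. 197.]
1.05 [261. 205.] end [261. 190.]
hinge [260.5489224 234.2463443]
```

The tab is swung down with its end at row 194, so the latch is at about 0.95 rad and free. Next is the handle.

Request:
drive_tool(series="-.06 0 -.02 .02 .02 .26 1; -.12 0 -.05 .05 .05 .52 1; -.19 0 -.07 .07 .07 .78 1; -.19 0 -.07 .07 .07 .78 1", newtons=30)

```text
time_s: 6.9
eef_pos: [433.6, 34.2, 161.5]
ee_rot: [0.069, 0.12, 0.99, 0.0]
force: [-0.5, -0.6, -0.3]
grip_width: 0.994
```

Request:
drive_tool(series="-.06 .02 -.03 .02 .02 .26 .6; -.12 .05 -.05 .05 .05 .52 .6; -.17 .07 -.08 .07 .07 .78 .6; -.17 .07 -.08 .07 .07 .78 .6")

```text
time_s: 7.3
eef_pos: [454.0, 37.8, 173.0]
ee_rot: [0.048, 0.31, 0.95, -0.002]
force: [0.3, -0.3, -0.4]
grip_width: 0.602
```

Request:
drive_tool(series="-.04 .04 -.03 .02 .02 .26 .5; -.08 .08 -.06 .05 .05 .52 .5; -.13 .13 -.09 .07 .07 .78 .5; -.13 .13 -.09 .07 .07 .78 .5")

```text
time_s: 7.7
eef_pos: [474.8, 41.5, 184.9]
ee_rot: [0.025, 0.487, 0.873, -0.004]
force: [0.4, -0.3, 0.5]
grip_width: 0.497
```

Request:
drive_tool(series="-.02 .05 -.03 .02 .02 .26 .4; -.04 .1 -.06 .05 .05 .52 .4; -.07 .16 -.09 .07 .07 .78 .4; -.07 .16 -.09 .07 .07 .78 .4; -.07 .16 -.09 .07 .07 .78 .4")

```text
time_s: 8.2
eef_pos: [494.2, 44.8, 195.6]
ee_rot: [0.001, 0.644, 0.765, -0.006]
force: [-0.1, -0.7, 0.9]
grip_width: 0.397
```

```bash
python3 - <<'E'
from h import *
s=telemetry.sense(); print(s['time_s'],s['eef_pos'],s['joints'])
r=down(CY)
p=shot('wrist')
for t in ['lid_handle']:
    for k in nets.spot_in(t,p)[:2]: print(k)
print([proj(p,cw(-35,y,130),1).round() for y in (-55,0,55)])
cv2.imwrite('pics/w3.png',p['frame'][:,:,::-1])
plan([(cw(-35,0,200),r),(cw(-35,0,119),r)])
E
```

```text
8.2 [494.22128512  44.77700667 195.64161126] [-0.14064956  0.28529754  1.63160401 -0.01114997  1.2292546  -0.30797181]
{'rect': [249.9, 36.0, 413.4, 322.5], 'confidence': 0.69}
{'rect': [381.0, 0.0, 392.8, 10.0], 'confidence': 0.22}
[array([290., 272.]), array([295., 210.]), array([299., 137.])]
T -0.01 0.21 -0.04 | -0.01 0.02 0.04 rows>= 1
T 0.00 0.00 0.68 | 0.00 0.00 0.00 rows>= 2
```

View pics/w3.png

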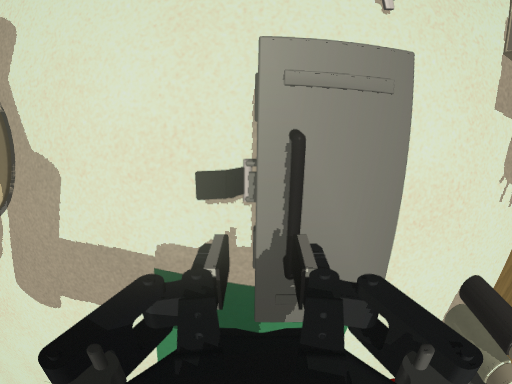

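Request:
drive_tool(series="-.01 .1 -.02 0 .02 .04 .4; -.01 .21 -.04 0 .02 .04 .4; -.01 .21 -.04 0 .02 .04 .4")

```text
time_s: 8.6
eef_pos: [519.7, 48.0, 200.4]
ee_rot: [-0.003, 0.652, 0.759, -0.002]
force: [-1.1, 0.3, 0.8]
grip_width: 0.402
```

Request:
drive_tool(series="0 0 .3 0 0 0 .4; 0 0 .6 0 0 0 .4; 0 0 .7 0 0 0 .4; 0 0 .7 0 0 0 .4; 0 0 .7 0 0 0 0; 0 0 .7 0 0 0 0; 0 0 .7 0 0 0 0; 0 0 .7 0 0 0 0; 0 0 .7 0 0 0 0")

```text
time_s: 9.5
eef_pos: [519.4, 47.8, 118.1]
ee_rot: [-0.002, 0.651, 0.759, -0.002]
force: [-4.0, -0.4, 7.0]
grip_width: 0.104
```

Request:
drive_tool(series="0 .07 -.08 0 0 0 0; 0 .14 -.15 0 0 0 0; 0 .22 -.22 0 0 0 0; 0 .31 -.27 0 0 0 0; 0 .40 -.32 0 0 0 0; 0 .49 -.36 0 0 0 0; 0 .59 -.39 0 0 0 0; 0 .69 -.41 0 0 0 0; 0 .8 -.415 0 0 0 0; 0 .9 -.415 0 0 0 0; 0 .9 -.415 0 0 0 0; 0 .9 -.415 0 0 0 0")

```text
time_s: 10.7
eef_pos: [627.5, 64.3, 169.1]
ee_rot: [-0.0, 0.651, 0.759, -0.001]
force: [1.5, -0.0, 5.8]
grip_width: 0.101
```

Request:
drive_tool(series="0 0 0 0 0 0 .25; 0 0 0 0 0 0 .25; 0 0 -.3 0 0 0 .25; 0 0 -.6 0 0 0 .25; 0 0 -.6 0 0 0 .25")

```text
time_s: 11.2
eef_pos: [628.9, 64.2, 246.4]
ee_rot: [0.003, 0.651, 0.759, 0.002]
force: [0.8, 0.3, 0.1]
grip_width: 0.255
```

```bash
python3 - <<'E'
from h import *
r=down(CY); s=telemetry.sense(); print(s['eef_pos'],s['force'])
shot('wrist','w4'); shot('scene','s4')
plan([(cw(-50,0,240),r),(cw(-50,0,140),r),(cw(42,0,140),r)])
E
```

```text
[628.85824579  64.23512705 246.40451517] [0.82148752 0.31282952 0.14784994]
T 0.00 -0.52 0.01 | -0.00 0.00 0.00 rows>= 2
T -0.00 -0.52 0.01 | -0.00 0.00 0.00 rows>= 2
T -0.00 0.00 0.83 | 0.00 0.00 0.00 rows>= 3
T -0.00 0.77 0.00 | 0.00 0.00 0.00 rows>= 2
```

View pics/w4.png

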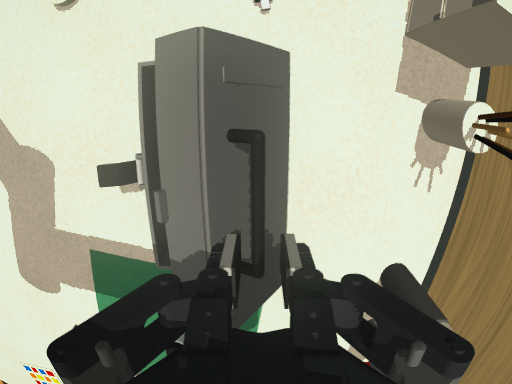

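The lid is at about 1.0 rad: its front edge shows at u≈157, where I predicted 160. Next I'll push it upright from the inside.

Request:
drive_tool(series="0 -.4 0 0 0 0 0; 0 -.8 0 0 0 0 0; 0 -1 .02 0 0 0 0; 0 -1 .02 0 0 0 0")

```text
time_s: 11.7
eef_pos: [506.1, 46.1, 238.1]
ee_rot: [-0.001, 0.651, 0.759, -0.001]
force: [0.2, 0.3, 0.4]
grip_width: -0.004
```

Request:
drive_tool(series="0 -.04 .3 0 0 0 0; 0 -.04 .6 0 0 0 0; 0 -.04 .85 0 0 0 0; 0 -.04 .85 0 0 0 0")

```text
time_s: 12.1
eef_pos: [499.0, 45.6, 132.1]
ee_rot: [-0.005, 0.651, 0.759, -0.004]
force: [-0.8, 0.5, 1.0]
grip_width: 0.004
```

Request:
drive_tool(series="0 .15 0 0 0 0 0; 0 .25 0 0 0 0 0; 0 .35 0 0 0 0 0; 0 .45 0 0 0 0 0; 0 .55 0 0 0 0 0; 0 .65 0 0 0 0 0; 0 .72 0 0 0 0 0; 0 .78 0 0 0 0 0; 0 .78 0 0 0 0 0; 0 .78 0 0 0 0 0")

```text
time_s: 13.1
eef_pos: [604.0, 60.9, 149.5]
ee_rot: [0.012, 0.651, 0.759, 0.011]
force: [6.3, 9.9, 81.1]
grip_width: 0.004
```

```bash
python3 - <<'E'
from h import *
r=down(CY); s=telemetry.sense(); print(s['eef_pos'],s['force'])
p=shot('top','t5'); q=shot('scene','s5')
a=p['frame'][120:230,160:300,::-1]; b=q['frame'][130:270,240:370,::-1]
cv2.imwrite('pics/c5.png',np.hstack([cv2.resize(a,(400,400*110//140)),cv2.resize(b,(400,400*110//140))]))
for th in (1.2,1.3,1.4,1.5,1.6):
    x,z=65-130*np.cos(th),56+130*np.sin(th); x2,z2=x+50*np.sin(th),z+50*np.cos(th)
    print(th,proj(p,cw(x,-133,z))-[160,120],proj(p,cw(x,133,z))-[160,120],proj(p,cw(x2,-133,z2))-[160,120])
E
```

```text
[604.02302074  60.88166635 149.52233792] [ 6.30978597  9.92444196 81.07484218]
1.2 [105.63319458  32.08346865] [17.15989026 47.64729385] [102.95996231  15.40715771]
1.3 [104.92452537  27.75676819] [16.27467522 43.33771323] [102.11109014  10.93419618]
1.4 [104.18157785  23.40397674] [15.44280339 38.98649975] [101.2649373   6.6541251]
1.5 [103.41390153  19.0815519 ] [14.67524261 34.65008573] [100.43251103   2.62108905]
1.6 [102.63146599  14.84561327] [13.9819606  30.38481436] [99.62439612 -1.115714  ]
```

View pics/c5.png

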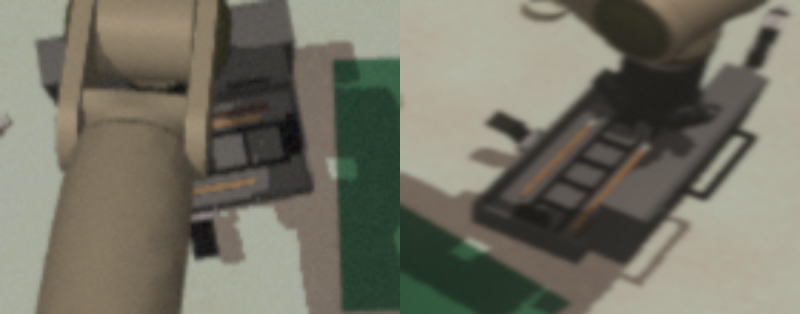

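The wrist shows 81 N upward, probably the lid's edge under the knuckles. I'm backing off up and away from it.

Request:
drive_tool(series="0 -.02 -.15 0 0 0 0; 0 -.05 -.35 0 0 0 0; 0 -.1 -.6 0 0 0 0; 0 -.1 -.95 0 0 0 0; 0 -.1 -.95 0 0 0 0")

```text
time_s: 13.7
eef_pos: [590.2, 59.0, 270.3]
ee_rot: [0.017, 0.651, 0.759, 0.014]
force: [0.4, -0.4, 0.1]
grip_width: -0.0
```

```bash
python3 - <<'E'
from h import *
r=down(CY); s=telemetry.sense(); print(s['eef_pos'],s['force'])
p=shot('wrist','w6')
for th in (1.0,1.2,1.3,1.4,1.5,1.6,1.7):
    x,z=65-130*np.cos(th),56+130*np.sin(th); x2,z2=x+50*np.sin(th),z+50*np.cos(th)
    print(th,proj(p,cw(x,100,z),1).round(),proj(p,cw(x,133,z),1).round(),proj(p,cw(x2,133,z2),1).round())
E
```

```text
[590.21649056  58.98494905 270.29670505] [ 0.42117655 -0.38942985  0.07462498]
1.0 [204.  77.] [204.  38.] [257.  30.]
1.2 [232.  75.] [232.  34.] [295.  30.]
1.3 [248.  74.] [248.  33.] [314.  32.]
1.4 [264.  74.] [265.  32.] [331.  34.]
1.5 [282.  74.] [282.  32.] [347.  36.]
1.6 [299.  75.] [299.  33.] [360.  39.]
1.7 [315.  76.] [316.  35.] [372.  43.]
```

View pics/w6.png

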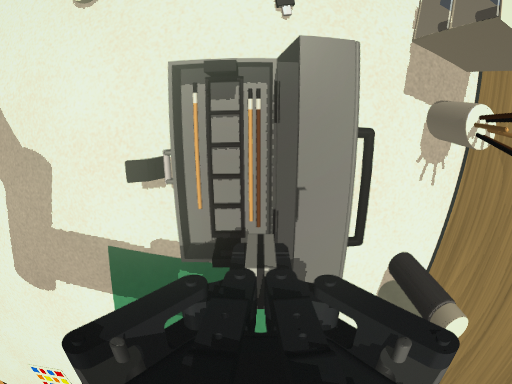

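The lid edge is at u≈300, so the lid is at about 1.6 rad with the row visible below. Next I'll go look at the jars.

```bash
python3 - <<'E'
from h import *
r=down(CY); p=shot('wrist')
print([proj(p,cw(0,y,17),1).round().tolist() for y in (88,44,0,-44,-88)],proj(p,cw(0,121,78),1))
plan([([520,-200,265],r)])
E
```

```text
[[225.0, 95.0], [226.0, 128.0], [226.0, 161.0], [227.0, 192.0], [228.0, 222.0]] [221.07187645  64.48150841]
T -0.68 -0.30 -0.01 | 0.02 0.00 0.00 rows>= 2
T -0.68 -0.30 -0.01 | 0.02 0.00 0.00 rows>= 2
T -0.68 -0.30 -0.00 | 0.02 0.00 0.00 rows>= 2
```

Request:
drive_tool(series="-.3 -.15 0 0 0 0 .7; -.68 -.3 -.01 .02 0 0 .7; -.68 -.3 -.01 .02 0 0 .7")

```text
time_s: 14.1
eef_pos: [564.7, -31.3, 264.0]
ee_rot: [0.009, 0.653, 0.757, 0.007]
force: [-0.3, 0.3, -0.5]
grip_width: 0.503
```

Request:
drive_tool(series="-.3 -.15 0 0 0 0 .7; -.68 -.3 -.01 .02 0 0 .7; -.68 -.3 -.01 .02 0 0 .7")

```text
time_s: 14.4
eef_pos: [540.1, -121.4, 263.8]
ee_rot: [0.005, 0.655, 0.756, 0.002]
force: [1.0, 0.8, -1.1]
grip_width: 0.7
```

Request:
drive_tool(series="-.3 -.15 0 0 0 0 .7; -.68 -.3 -.01 .02 0 0 .7; -.68 -.3 -.01 .02 0 0 .7; -.68 -.3 -.01 .02 0 0 .7; -.68 -.3 -.01 .02 0 0 .7")

```text
time_s: 14.9
eef_pos: [516.4, -206.2, 264.7]
ee_rot: [0.001, 0.654, 0.756, -0.002]
force: [-0.4, -0.4, -0.3]
grip_width: 0.699
```

```bash
cat >> h.py <<'E'
def caps(p,zmax=44,fn=None):
    """dark disc-ish cap tops near z=44 from nets boxes: cap top centre estimated via rect; returns world xy at mid"""
    out=[]
    for r in nets.spot_in('jar0_mid',p):
        if r['confidence']<.3: continue
        b=np.array(r['rect']); c=((b[0]+b[2])/2,(b[1]+b[3])/2)
        out.append((round(r['confidence'],2),b.round().astype(int).tolist(),atz(p,*c,22,'wrist').round(1).tolist()))
    return out
E
python3 - <<'E'
from h import *
s=telemetry.sense(); print(s['time_s'],s['eef_pos'])
p=shot('wrist','w7')
for o in caps(p): print(o)
for j in [(620,-269),(532,-278),(522,-382),(438,-270)]: print(j,proj(p,[*j,44],1).round(),proj(p,[*j,22],1).round())
E
```

```text
14.9 [ 516.40339008 -206.23652758  264.68981897]
(620, -269) [329. 222.] [326. 216.]
(532, -278) [264. 220.] [264. 213.]
(522, -382) [247. 283.] [247. 275.]
(438, -270) [194. 204.] [198. 199.]
```

View pics/w7.png

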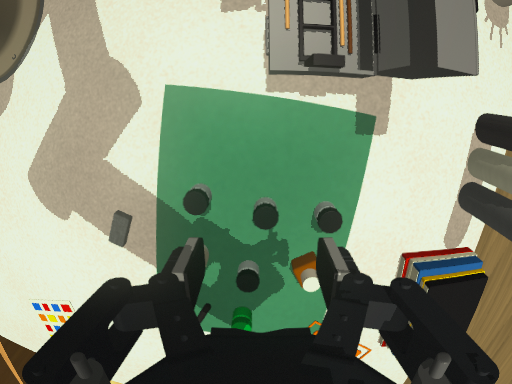

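The black caps are at (329,219), (265,216), (248,279) and (196,201), matching the prediction. The green-capped one is at (241,317) and stays.

```bash
cat >> h.py <<'E'
def cap(p,xy,win=24,thr=110,z=38):
    """refine cap position: dark blob centroid near the predicted pixel, at cap mid height"""
    u,v=proj(p,[*xy,z],1).round().astype(int); g=p['frame'].astype(int)
    m=(g.sum(2)<thr).astype(np.uint8); k=np.zeros_like(m); k[max(0,v-win):v+win,max(0,u-win):u+win]=1
    n,l,st,c=cv2.connectedComponentsWithStats(m*k)
    i=1+np.argmax(st[1:,4]); return st[i].tolist(),c[i].round(1),atz(p,*c[i],z,1)[:2].round(1)
E
python3 - <<'E'
from h import *
p=shot('wrist'); g=p['frame'].astype(int).sum(2)
print(g[219,300:352:2],g[279,225:270:2],g[201,180:216:2])
for j in [(620,-269),(532,-278),(522,-382),(438,-270)]: print(cap(p,j))
E
```

```text
[294 300 299 295 295 294 193 197 159  88 124 126 124 128 127 127 130 126
 130 132 131 275 310 311 305 306] [192 190 193 190 190 170  77  79  81  80  77  83  77  82  76  81  74 147
 194 196 195 195 197] [308 271 155 147 149 148 149 139 141 141 135 139 133 119 136 207 303 297]
([317, 208, 17, 17, 64], array([322.9, 213.3]), array([ 610.4, -260.4]))
([254, 204, 21, 10, 46], array([263.6, 206.5]), array([ 529.4, -262.1]))
([236, 269, 23, 23, 408], array([247.1, 280.3]), array([ 522.8, -381.5]))
([206, 197, 3, 3, 5], array([207. , 197.8]), array([ 453.6, -261.1]))
```

```bash
python3 - <<'E'
from h import *
p=shot('wrist')
J=[]
for j,t in [((620,-269),152),((532,-278),140),((522,-382),110),((438,-270),152)]:
    o=cap(p,j,20,t,42); J.append(o[2]); print(o)
r=down(CY)
j=J[1]; plan([([*j,150],r),([*j,17],r)])
E
```

```text
([317, 208, 25, 25, 481], array([328.8, 219.7]), array([ 619.5, -267.3]))
([253, 203, 25, 26, 500], array([264.8, 215.9]), array([ 532.7, -273.8]))
([236, 269, 23, 23, 412], array([247.2, 280.1]), array([ 522.6, -378.7]))
([184, 189, 25, 26, 480], array([196.2, 201.6]), array([ 440.1, -267.3]))
T -0.57 0.05 0.96 | -0.00 0.01 -0.01 rows>= 3
T 0.00 0.00 0.55 | 0.00 0.00 0.00 rows>= 2
T 0.00 0.00 0.55 | 0.00 0.00 0.00 rows>= 2
```

Request:
drive_tool(series="-.3 .02 .4 0 0 0 .7; -.57 .05 .75 0 .01 0 .7; -.57 .05 .96 0 .01 0 .7; -.57 .05 .96 0 .01 0 .7", newtons=30)

```text
time_s: 15.5
eef_pos: [530.6, -272.9, 145.5]
ee_rot: [-0.005, 0.654, 0.756, -0.0]
force: [-0.8, 1.0, 0.2]
grip_width: 0.701
```

```bash
python3 - <<'E'
from h import *
p=shot('wrist','w8'); r=down(CY)
o=cap(p,(532.7,-273.8),28,140,42); print(o)
j=o[2]; plan([([*j,17],r)])
E
```

```text
([245, 177, 38, 40, 1148], array([263.3, 196.9]), array([ 533. , -274.5]))
T -0.01 0.01 0.55 | -0.00 -0.00 -0.01 rows>= 2
T -0.01 0.01 0.55 | -0.00 -0.00 -0.01 rows>= 2
```

View pics/w8.png

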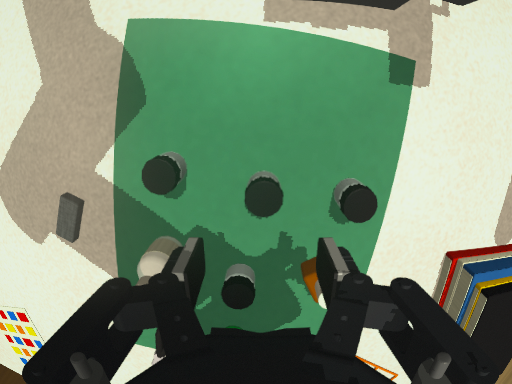

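The target cap is at (264,195) and both estimates agree. Descending to grasp it.

Request:
drive_tool(series="0 0 .35 0 0 0 .7; -.01 .01 .75 0 0 -.01 .7; -.01 .01 1 0 0 -.01 .7; -.01 .01 1 0 0 -.01 .7")

```text
time_s: 15.95
eef_pos: [532.1, -272.2, 27.8]
ee_rot: [-0.004, 0.652, 0.758, -0.0]
force: [-0.6, -0.4, -0.8]
grip_width: 0.704
```

Request:
drive_tool(series="0 0 .09 0 0 0 .7; 0 0 .09 0 0 0 .3; 0 0 .09 0 0 0 .3; 0 0 .09 0 0 0 .3; 0 0 .09 0 0 0 .3; 0 0 .09 0 0 0 .3")

```text
time_s: 16.55
eef_pos: [532.9, -272.5, 19.0]
ee_rot: [-0.003, 0.652, 0.758, -0.0]
force: [-0.7, 1.7, 7.4]
grip_width: 0.389
```

Request:
drive_tool(series="0 0 -.3 0 0 0 .3; 0 0 -.7 0 0 0 .3; 0 0 -1 0 0 0 .3; 0 0 -1 0 0 0 .3")

```text
time_s: 16.95
eef_pos: [535.4, -274.4, 145.3]
ee_rot: [0.003, 0.652, 0.758, 0.0]
force: [0.7, 0.7, -1.4]
grip_width: 0.392
```

```bash
python3 - <<'E'
from h import *
p=shot('wrist','w9'); r=down(CY); s=telemetry.sense(); print(s['eef_pos'],s['grip_width'],s['force'])
g=p['frame'].astype(int).sum(2); print(g[200:330:4,262])
plan([(cw(0,44,150),r)])
E
```

```text
[ 534.31518208 -273.65681743  142.00970659] 0.3894089577232872 [-0.56539429 -0.34917111 -2.0592552 ]
[299 297 300 297 295 339 328 332 333 435  86  83  79 118 104 102 101  95
  94  98  94  94  94  62  65  61  58  69 191 189 192 192 188]
T 0.76 0.14 -0.02 | 0.00 0.00 0.00 rows>= 2
T 0.76 0.14 -0.02 | 0.00 0.00 0.00 rows>= 2
T 0.76 0.14 -0.02 | 0.00 0.00 0.00 rows>= 2
T 0.76 0.14 -0.02 | 0.00 0.00 0.00 rows>= 2
```

View pics/w9.png

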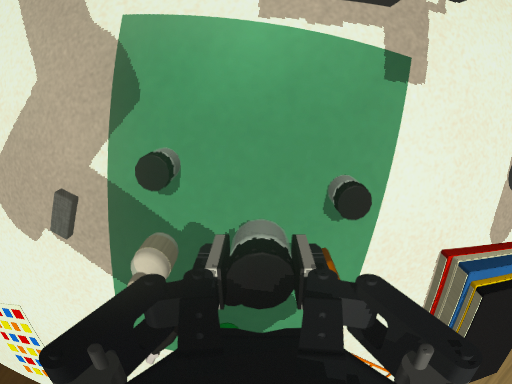

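The jar is held upright (33 mm across). Carrying it over the case and taking a close look to refine the row.

Request:
drive_tool(series=".35 .07 -.02 0 0 0 .3; .76 .14 -.06 0 0 0 .3; .76 .14 -.06 0 0 0 .3")

```text
time_s: 17.3
eef_pos: [536.9, -176.1, 148.8]
ee_rot: [-0.001, 0.65, 0.76, 0.0]
force: [0.5, -0.8, -0.0]
grip_width: 0.391
```

Request:
drive_tool(series=".35 .07 0 0 0 0 .3; .76 .14 0 0 0 0 .3; .76 .14 0 0 0 0 .3")

```text
time_s: 17.6
eef_pos: [538.7, -78.7, 148.1]
ee_rot: [-0.002, 0.648, 0.761, 0.0]
force: [-0.2, -0.8, 0.3]
grip_width: 0.387
```

Request:
drive_tool(series=".35 .07 0 0 0 0 .3; .76 .14 0 0 0 0 .3; .76 .14 0 0 0 0 .3")

```text
time_s: 17.9
eef_pos: [540.0, 18.2, 147.6]
ee_rot: [-0.004, 0.647, 0.763, 0.0]
force: [0.3, -0.8, -0.2]
grip_width: 0.388
```

Request:
drive_tool(series=".35 .07 0 0 0 0 .3; .76 .14 0 0 0 0 .3; .76 .14 0 0 0 0 .3; .76 .14 0 0 0 0 .3")

```text
time_s: 18.3
eef_pos: [541.5, 110.9, 147.3]
ee_rot: [-0.004, 0.646, 0.763, -0.0]
force: [-0.1, -1.3, -0.4]
grip_width: 0.385
```

```bash
python3 - <<'E'
from h import *
s=telemetry.sense(); print(s['time_s'],s['eef_pos'],cw(0,44,0),s['grip_width'])
p=shot('wrist'); im=p['frame'][:,:,::-1].copy()
for y in (-110,-66,-22,22,66,110):
    for x in (-22,22):
        u=proj(p,cw(x,y,17),1)
        if y in(22,66,110,-22): cv2.circle(im,tuple(int(k) for k in u.round()),1,(0,0,255),-1)
for x in (-18,18):
    u=proj(p,cw(x,115,78),1); cv2.circle(im,tuple(int(k) for k in u.round()),1,(255,0,255),-1)
for x in (-65,65):
    u=proj(p,cw(x,133,56),1); cv2.circle(im,tuple(int(k) for k in u.round()),1,(255,0,0),-1)
cv2.imwrite('pics/w10.png',cv2.resize(im[20:320,110:410],None,fx=2,fy=2,interpolation=2))
E
```

```text
18.3 [541.52362303 110.92323489 147.2930621 ] [547.92472217  96.50592743   0.        ] 0.38478845133076867
```

View pics/w10.png

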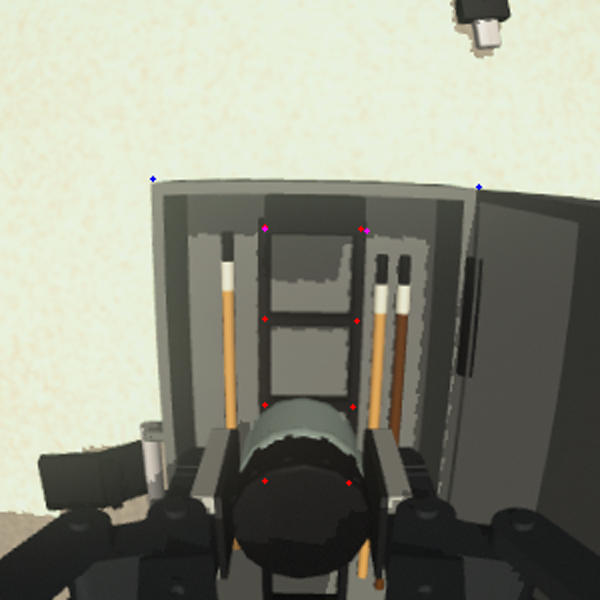

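```bash
cat >> h.py <<'E'
def heldoff(p,tz=19,thr=110):
    """held jar's offset from the TCP in case axes (x,y), from the dark cap top"""
    s=telemetry.sense(); T=np.array(s['eef_pos']); zt=T[2]+44-tz
    u,v=proj(p,[T[0],T[1],zt],1)
    q=atz(p,0,0,zt,1)
    return u,v,T,zt
def incase(w): return R.from_euler('z',-CY).apply(np.array(w)-CO)
E
python3 - <<'E'
from h import *
p=shot('wrist'); u,v,T,zt=heldoff(p); print(u,v)
g=p['frame'].astype(int).sum(2)
print('pred circle',[proj(p,[T[0]+17*np.cos(a),T[1]+17*np.sin(a),zt],1).round() for a in np.arange(0,6.2,1.57)])
print('v',[(i,int(g[i,262])) for i in range(225,325,3)])
r=down(CY); print(incase(T)); plan([(cw(0,45,145),r),(cw(0,45,28),r)])
E
```

```text
259.7111934624536 277.6193142606985
pred circle [array([295., 282.]), array([266., 246.]), array([224., 272.]), array([254., 305.])]
v [(225, 334), (228, 333), (231, 337), (234, 394), (237, 457), (240, 93), (243, 90), (246, 87), (249, 83), (252, 119), (255, 112), (258, 103), (261, 105), (264, 100), (267, 99), (270, 99), (273, 98), (276, 95), (279, 96), (282, 99), (285, 92), (288, 100), (291, 91), (294, 60), (297, 61), (300, 66), (303, 65), (306, 62), (309, 204), (312, 222), (315, 222), (318, 43), (321, 51), (324, 58)]
[ -4.1448391   57.9016517  147.53857096]
T -0.11 0.03 0.02 | -0.01 -0.01 0.03 rows>= 1
T 0.00 0.00 0.98 | 0.00 0.00 0.00 rows>= 3
```

Request:
drive_tool(series="-.1 .03 .02 -.01 -.01 .03 .3; -.1 .03 .02 -.01 -.01 .03 .3; -.1 .03 .02 -.01 -.01 .03 .3")

```text
time_s: 18.7
eef_pos: [547.4, 97.2, 144.9]
ee_rot: [-0.0, 0.653, 0.757, -0.0]
force: [-0.1, 0.1, -0.6]
grip_width: 0.388
```

```bash
python3 - <<'E'
from h import *
r=down(CY); s=telemetry.sense(); print(incase(s['eef_pos'])); plan([(cw(0,46,45),r),(cw(0,46,26),r)])
E
```

```text
[ -0.38971284  44.80749611 144.87147572]
T 0.01 0.00 0.83 | -0.00 -0.00 -0.01 rows>= 2
T 0.00 0.00 0.16 | 0.00 0.00 0.00 rows>= 1
```

Request:
drive_tool(series=".01 0 .3 0 0 0 .3; .01 0 .6 0 0 0 .3; .01 0 .83 0 0 0 .3; .01 0 .87 0 0 0 .3; .01 0 .91 0 0 0 .3; .01 0 .95 0 0 0 .3; .01 0 .98 0 0 0 .3; .01 0 .98 0 0 0 .3")

```text
time_s: 19.5
eef_pos: [547.3, 98.5, 27.6]
ee_rot: [-0.0, 0.653, 0.757, 0.0]
force: [-0.1, 1.0, -1.0]
grip_width: 0.386
```

Request:
drive_tool(series="0 0 .015 0 0 0 .3; 0 0 .02 0 0 0 .3; 0 0 .02 0 0 0 .6; 0 0 .02 0 0 0 .6; 0 0 -.3 0 0 0 .6; 0 0 -.7 0 0 0 .6; 0 0 -1 0 0 0 .6; 0 0 -1 0 0 0 .6")

```text
time_s: 20.3
eef_pos: [549.6, 98.5, 152.8]
ee_rot: [0.004, 0.653, 0.757, 0.003]
force: [0.4, 1.1, -0.7]
grip_width: 0.6
```

```bash
python3 - <<'E'
from h import *
r=down(CY); s=telemetry.sense(); print(s['time_s'],s['eef_pos'],incase(s['eef_pos']))
p=shot('wrist')
o=cap(p,cw(0,44,0)[:2],28,140,48); print(o, incase([*o[2],48]))
j=(619.5,-267.3); plan([([*j,165],r),([*j,19],r)])
E
```

```text
20.3 [549.59893791  98.48026126 152.8388422 ] [  1.95045686  45.70197252 152.8388422 ]
([235, 167, 47, 56, 1499], array([259.7, 196.3]), array([550.7,  96.1])) [ 2.68345341 43.18389836 48.        ]
T -0.78 0.04 -0.03 | 0.00 0.00 -0.00 rows>= 2
T -0.78 0.03 -0.03 | 0.00 0.00 -0.00 rows>= 2
T -0.78 0.03 -0.03 | 0.00 0.00 -0.00 rows>= 2
T -0.78 0.03 -0.03 | 0.00 0.00 -0.00 rows>= 2
T 0.00 0.00 0.61 | 0.00 0.00 0.00 rows>= 2
T 0.00 0.00 0.61 | 0.00 0.00 0.00 rows>= 2
```

Request:
drive_tool(series="-.35 .02 0 0 0 0 .7; -.78 .04 -.03 0 0 0 .7; -.78 .04 -.03 0 0 0 .7")

```text
time_s: 20.65
eef_pos: [567.1, 2.0, 152.4]
ee_rot: [0.002, 0.655, 0.755, 0.001]
force: [-0.3, 0.8, -0.8]
grip_width: 0.702
```

Request:
drive_tool(series="-.35 .02 0 0 0 0 .7; -.78 .03 -.03 0 0 0 .7; -.78 .03 -.03 0 0 0 .7")

```text
time_s: 20.95
eef_pos: [584.0, -94.7, 154.7]
ee_rot: [0.001, 0.657, 0.754, 0.0]
force: [0.1, 1.0, -0.3]
grip_width: 0.7
```

Request:
drive_tool(series="-.35 .02 0 0 0 0 .7; -.78 .03 -.03 0 0 0 .7; -.78 .03 -.03 0 0 0 .7")

```text
time_s: 21.25
eef_pos: [600.1, -191.3, 156.9]
ee_rot: [0.001, 0.659, 0.752, -0.0]
force: [0.8, 2.0, 0.4]
grip_width: 0.7
```

Request:
drive_tool(series="-.35 .02 0 0 0 0 .7; -.78 .03 -.03 0 0 0 .7; -.78 .03 -.03 0 0 0 .7; -.78 .03 -.03 0 0 0 .7")

```text
time_s: 21.65
eef_pos: [615.7, -283.4, 159.0]
ee_rot: [-0.0, 0.659, 0.752, -0.0]
force: [0.3, -0.0, -1.3]
grip_width: 0.701
```

```bash
python3 - <<'E'
from h import *
r=down(CY); s=telemetry.sense(); print(s['time_s'],s['eef_pos'])
p=shot('wrist','w11')
for j,t in [((619.5,-267.3),152),((522.6,-378.7),110),((440,-267),152)]: 
  for tt in (t-30,t,t+10): print(tt,cap(p,j,24,tt,42))
o=cap(p,(619.5,-267.3),24,152,42)
plan([([*o[2],19],r)])
E
```

```text
21.65 [ 615.70683635 -283.43427197  159.01331429]Traceback (most recent call last):
  File "<stdin>", line 5, in <module>
  File "h.py", line 59, in cap
    i=1+np.argmax(st[1:,4]); return st[i].tolist(),c[i].round(1),atz(p,*c[i],z,1)[:2].round(1)
        ~~~~~~~~~^^^^^^^^^^
    return _wrapfunc(a, 'argmax', axis=axis, out=out, **kwds)
    return bound(*args, **kwds)
ValueError: attempt to get argmax of an empty sequence
```

View pics/w11.png

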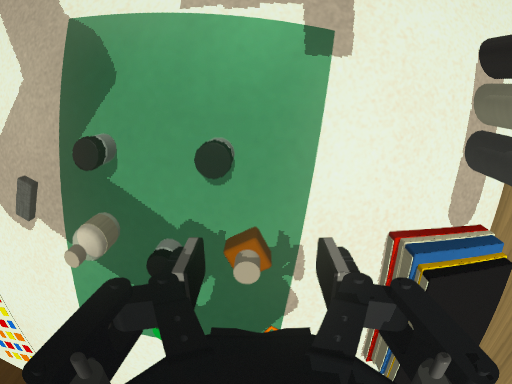

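```bash
python3 - <<'E'
from h import *
r=down(CY)
p=shot('wrist')
for j in [(619.5,-267.3),(522.6,-378.7),(440,-267)]: 
  print(proj(p,[*j,42],1))
  for tt in (110,140,155): 
    try: print(tt,cap(p,j,30,tt,42))
    except Exception: pass
E
```

```text
[266.25394891 174.11117569]
[160.31131552 265.04023138]
110 ([130, 247, 60, 48, 1676], array([163.5, 275.6]), array([ 526. , -391.7]))
140 ([130, 247, 60, 48, 1723], array([163.5, 275.4]), array([ 526. , -391.4]))
155 ([130, 247, 60, 48, 1742], array([163.4, 275.4]), array([ 525.9, -391.4]))
[ 86.87627069 152.63957684]
110 ([89, 137, 16, 33, 190], array([ 98.8, 151.6]), array([ 454.6, -264.7]))
140 ([73, 137, 32, 34, 843], array([ 88.8, 153.8]), array([ 442.4, -268. ]))
155 ([73, 137, 33, 35, 887], array([ 88.5, 153.8]), array([ 442., -268.]))
```

That jar was knocked aside: its cap now shows at (214,159) instead of (266,174). Re-measuring.

```bash
python3 - <<'E'
from h import *
r=down(CY); p=shot('wrist')
j=atz(p,214,159,42,1)[:2]
for tt in (125,140,150): o=cap(p,j,26,tt,42); print(tt,o)
plan([([*o[2],150],r),([*o[2],19],r)])
E
```

```text
125 ([209, 142, 23, 29, 89], array([224.9, 151.8]), array([ 580.5, -251.6]))
140 ([194, 142, 39, 38, 1036], array([213., 161.]), array([ 570.6, -261.2]))
150 ([194, 141, 39, 39, 1094], array([213. , 160.6]), array([ 570.6, -260.8]))
T 0.22 -0.35 0.09 | 0.00 0.00 -0.03 rows>= 2
T 0.00 0.00 0.55 | 0.00 0.00 0.00 rows>= 2
T 0.00 0.00 0.55 | 0.00 0.00 0.00 rows>= 2
```

Request:
drive_tool(series=".1 -.17 .05 0 0 0 .7; .22 -.35 .09 0 0 -.03 .7; .22 -.35 .09 0 0 -.03 .7; .22 -.35 .09 0 0 -.03 .7")

```text
time_s: 22.2
eef_pos: [571.4, -260.4, 150.1]
ee_rot: [0.001, 0.652, 0.758, 0.0]
force: [-0.6, -0.2, -0.2]
grip_width: 0.7
```

```bash
python3 - <<'E'
from h import *
r=down(CY); p=shot('wrist'); print(telemetry.sense()['eef_pos'])
for tt in (140,150): o=cap(p,(570.6,-261),26,tt,42); print(tt,o)
plan([([*o[2],18],r)])
E
```

```text
[ 571.77048201 -260.89743524  150.14514491]
140 ([239, 172, 38, 40, 1109], array([257.6, 191.9]), array([ 569.4, -260.3]))
150 ([239, 172, 38, 40, 1147], array([257.5, 191.8]), array([ 569.3, -260.2]))
T 0.01 -0.01 0.55 | 0.00 0.00 0.00 rows>= 2
T 0.00 -0.01 0.55 | 0.00 0.00 0.00 rows>= 2
```

Request:
drive_tool(series="0 0 .35 0 0 0 .7; .01 -.02 .75 0 0 0 .7; .01 -.02 1 0 0 0 .7; .01 -.02 1 0 0 0 .7")

```text
time_s: 22.65
eef_pos: [568.2, -259.0, 26.1]
ee_rot: [-0.002, 0.652, 0.758, -0.0]
force: [-1.1, -0.2, 0.2]
grip_width: 0.702
```

Request:
drive_tool(series="0 0 .1 0 0 0 .7; 0 0 .1 0 0 0 .3; 0 0 .1 0 0 0 .3; 0 0 .1 0 0 0 .3; 0 0 .1 0 0 0 .3; 0 0 .1 0 0 0 .3")

```text
time_s: 23.25
eef_pos: [568.7, -259.3, 15.2]
ee_rot: [-0.001, 0.652, 0.758, -0.0]
force: [-0.4, 1.2, 5.4]
grip_width: 0.386
```

Request:
drive_tool(series="0 0 -.3 0 0 0 .3; 0 0 -.7 0 0 0 .3; 0 0 -1 0 0 0 .3; 0 0 -1 0 0 0 .3")

```text
time_s: 23.65
eef_pos: [570.8, -260.7, 140.9]
ee_rot: [0.004, 0.652, 0.758, 0.0]
force: [-0.2, 0.1, -0.7]
grip_width: 0.389
```

Request:
drive_tool(series=".4 .04 -.02 0 0 0 .3; .8 .08 -.04 0 0 0 .3; .87 .09 -.04 0 0 0 .3; .87 .09 -.04 0 0 0 .3")

```text
time_s: 24.05
eef_pos: [565.7, -154.5, 144.9]
ee_rot: [0.003, 0.651, 0.759, 0.0]
force: [-0.4, -0.8, -0.8]
grip_width: 0.39
```

Request:
drive_tool(series=".4 .04 0 0 0 0 .3; .8 .08 0 0 0 0 .3; .87 .09 0 0 0 0 .3; .87 .09 0 0 0 0 .3")

```text
time_s: 24.45
eef_pos: [560.6, -49.7, 144.0]
ee_rot: [0.003, 0.651, 0.759, -0.0]
force: [0.1, -1.3, 0.3]
grip_width: 0.39
```

Request:
drive_tool(series=".4 .04 0 0 0 0 .3; .8 .08 0 0 0 0 .3; .87 .09 0 0 0 0 .3; .87 .09 0 0 0 0 .3; .87 .09 0 0 0 0 .3")

```text
time_s: 24.95
eef_pos: [555.8, 53.1, 143.4]
ee_rot: [0.003, 0.651, 0.759, -0.0]
force: [-0.6, -0.5, -1.0]
grip_width: 0.388
```

```bash
python3 - <<'E'
from h import *
r=down(CY); s=telemetry.sense(); T=np.array(s['eef_pos']);print(s['time_s'],incase(T),s['grip_width'],s['force'])
p=shot('wrist'); zt=T[2]+25; g=p['frame'].astype(int).sum(2)
u,v=proj(p,[*T[:2],zt],1); print(u,v,'edges',proj(p,T+R.from_euler('z',CY).apply([0,17,25]),1),proj(p,T+R.from_euler('z',CY).apply([0,-17,25]),1))
print([(i,int(g[i,int(u)])) for i in range(230,325,2)])
plan([(cw(0,0,145),r),(cw(0,0,26),r)])
E
```

```text
24.95 [ 1.35028647e+00 -7.91180833e-02  1.43393660e+02] 0.38814126204687294 [-0.57803602 -0.53190298 -1.01650088]
260.2260229877162 277.14738146254103 edges [260.34088831 245.30781803] [260.12331841 305.00345041]
[(230, 331), (232, 333), (234, 333), (236, 392), (238, 312), (240, 98), (242, 92), (244, 85), (246, 87), (248, 91), (250, 95), (252, 89), (254, 83), (256, 138), (258, 109), (260, 107), (262, 104), (264, 102), (266, 100), (268, 97), (270, 103), (272, 102), (274, 98), (276, 99), (278, 95), (280, 93), (282, 95), (284, 95), (286, 92), (288, 95), (290, 94), (292, 64), (294, 64), (296, 65), (298, 54), (300, 59), (302, 58), (304, 58), (306, 66), (308, 55), (310, 57), (312, 55), (314, 54), (316, 56), (318, 34), (320, 33), (322, 31), (324, 35)]
T 0.00 -0.01 -0.01 | 0.01 0.01 0.00 rows>= 1
T 0.00 0.00 0.50 | 0.00 0.00 0.00 rows>= 2
T 0.00 0.00 0.50 | 0.00 0.00 0.00 rows>= 2
```

Request:
drive_tool(series=".02 -.01 .3 0 .01 0 .3; .02 -.01 .6 0 .01 0 .3; .02 -.01 .8 0 .01 0 .3; .02 -.01 .86 0 .01 0 .3; .02 -.01 .91 0 .01 0 .3; .02 -.01 .96 0 .01 0 .3; .02 -.01 1 0 .01 0 .3; .02 -.01 1 0 .01 0 .3")

```text
time_s: 25.8
eef_pos: [554.8, 54.6, 23.4]
ee_rot: [0.001, 0.652, 0.759, 0.001]
force: [-0.3, 0.5, -1.5]
grip_width: 0.387
```

Request:
drive_tool(series="0 0 0 0 0 0 .3; 0 0 .01 0 0 0 .3")

```text
time_s: 26.0
eef_pos: [555.2, 54.6, 22.8]
ee_rot: [0.002, 0.652, 0.759, 0.002]
force: [-0.3, -0.2, -1.1]
grip_width: 0.389
```

Request:
drive_tool(series="0 0 .01 0 0 0 .6; 0 0 .01 0 0 0 .6; 0 0 -.3 0 0 0 .6; 0 0 -.7 0 0 0 .6; 0 0 -1 0 0 0 .6; 0 0 -1 0 0 0 .6")

```text
time_s: 26.6
eef_pos: [556.9, 54.4, 148.0]
ee_rot: [0.006, 0.651, 0.759, 0.004]
force: [0.7, -0.2, -0.4]
grip_width: 0.598
```

Request:
drive_tool(series="-.35 -.18 0 0 0 0 .7; -.7 -.36 0 0 0 0 .7; -.84 -.44 0 0 0 0 .7; -.84 -.44 0 0 0 0 .7")

```text
time_s: 27.0
eef_pos: [519.1, -55.1, 147.0]
ee_rot: [0.005, 0.653, 0.758, 0.004]
force: [0.2, 0.3, -0.3]
grip_width: 0.695
```

Request:
drive_tool(series="-.35 -.18 0 0 0 0 .7; -.7 -.36 0 0 0 0 .7; -.84 -.44 0 0 0 0 .7; -.84 -.44 0 0 0 0 .7")

```text
time_s: 27.4
eef_pos: [481.5, -163.7, 146.2]
ee_rot: [0.005, 0.654, 0.757, 0.004]
force: [-0.5, 0.1, 0.1]
grip_width: 0.698
```

Request:
drive_tool(series="-.35 -.18 0 0 0 0 .7; -.7 -.36 0 0 0 0 .7; -.84 -.44 0 0 0 0 .7; -.84 -.44 0 0 0 0 .7; -.84 -.44 0 0 0 0 .7")

```text
time_s: 27.9
eef_pos: [444.7, -269.6, 145.4]
ee_rot: [0.005, 0.653, 0.757, 0.004]
force: [-0.3, 0.6, 0.0]
grip_width: 0.697
```

```bash
python3 - <<'E'
from h import *
r=down(CY); p=shot('wrist'); print(telemetry.sense()['time_s'],telemetry.sense()['eef_pos'])
print(proj(p,[441,-267.5,42],1))
for tt in (110,140,155):
  try: o=cap(p,(441,-267.5),28,tt,42); print(tt,o)
  except Exception as e: print(e)
plan([([*o[2],17],r)])
E
```

```text
27.95 [ 444.72331919 -269.31401312  145.48654881]
[254.60578349 191.17784713]
110 ([248, 172, 18, 7, 29], array([257., 174.]), array([ 440.8, -252.1]))
140 ([232, 171, 38, 40, 1086], array([251.5, 191.2]), array([ 438.3, -267.9]))
155 ([232, 171, 38, 40, 1183], array([250.9, 190.8]), array([ 437.8, -267.6]))
T 0.01 -0.03 0.53 | 0.01 0.00 -0.00 rows>= 2
T 0.01 -0.03 0.54 | 0.01 0.00 -0.00 rows>= 2
```

Request:
drive_tool(series="0 -.02 .35 0 0 0 .7; .01 -.05 .75 0 0 0 .7; .01 -.05 1 .01 0 0 .7; .01 -.05 1 .01 0 0 .7")

```text
time_s: 28.35
eef_pos: [439.3, -265.8, 22.2]
ee_rot: [-0.001, 0.652, 0.758, 0.003]
force: [0.5, 1.1, 0.3]
grip_width: 0.694
```

Request:
drive_tool(series="0 0 .05 0 0 0 .7; 0 0 .07 0 0 0 .3; 0 0 .07 0 0 0 .3; 0 0 .07 0 0 0 .3; 0 0 .07 0 0 0 .3; 0 0 .07 0 0 0 .3")

```text
time_s: 28.95
eef_pos: [439.8, -266.2, 14.9]
ee_rot: [0.0, 0.652, 0.758, 0.003]
force: [0.8, 1.7, 7.0]
grip_width: 0.39
```

Request:
drive_tool(series="0 0 -.3 0 0 0 .3; 0 0 -.7 0 0 0 .3; 0 0 -1 0 0 0 .3; 0 0 -1 0 0 0 .3")

```text
time_s: 29.35
eef_pos: [440.9, -268.2, 139.7]
ee_rot: [0.005, 0.652, 0.758, 0.002]
force: [0.6, 0.5, -0.8]
grip_width: 0.386
```

Request:
drive_tool(series=".35 .22 -.02 0 0 0 .3; .6 .38 -.04 0 0 0 .3; .72 .45 -.04 0 0 0 .3; .72 .45 -.04 0 0 0 .3")

```text
time_s: 29.75
eef_pos: [481.5, -172.8, 143.9]
ee_rot: [0.004, 0.651, 0.759, 0.003]
force: [-0.3, 0.0, -1.5]
grip_width: 0.386
```

Request:
drive_tool(series=".35 .22 0 0 0 0 .3; .6 .38 0 0 0 0 .3; .72 .45 0 0 0 0 .3; .72 .45 0 0 0 0 .3")

```text
time_s: 30.15
eef_pos: [521.9, -78.3, 143.4]
ee_rot: [0.004, 0.651, 0.759, 0.002]
force: [0.1, -0.1, -0.6]
grip_width: 0.39
```

Request:
drive_tool(series=".35 .22 0 0 0 0 .3; .6 .38 0 0 0 0 .3; .72 .45 0 0 0 0 .3; .72 .45 0 0 0 0 .3; .72 .45 0 0 0 0 .3")

```text
time_s: 30.65
eef_pos: [561.6, 13.9, 143.2]
ee_rot: [0.004, 0.651, 0.759, 0.002]
force: [-0.4, -0.1, -1.1]
grip_width: 0.389
```

```bash
cat >> h.py <<'E'
def held(zg):
    """held jar: near edge row of cap top vs prediction for zero offset"""
    s=telemetry.sense(); T=np.array(s['eef_pos']); print(round(s['time_s'],1),'case',incase(T).round(1),'grip',round(s['grip_width'],3),np.round(s['force'],1))
    p=shot('wrist'); g=p['frame'].astype(int).sum(2); Rz=R.from_euler('z',CY)
    e=[proj(p,T+Rz.apply([0,k,44-zg]),1) for k in (17,14,-17)]; print('pred near, -3mm, far',[x.round(1).tolist() for x in e])
    u=int(e[0][0]); print([(i,int(g[i,u])) for i in range(238,264,1)])
E
python3 - <<'E'
from h import *
held(17); r=down(CY)
plan([(cw(0,-42,145),r),(cw(0,-42,24),r)])
E
```

```text
30.6 case [  1.2 -39.7 143.2] grip 0.389 [-0.4 -0.1 -1.1]
pred near, -3mm, far [[260.7, 247.3], [260.6, 253.3], [260.3, 307.5]]
[(238, 424), (239, 419), (240, 473), (241, 186), (242, 87), (243, 92), (244, 89), (245, 89), (246, 89), (247, 89), (248, 84), (249, 88), (250, 90), (251, 89), (252, 87), (253, 81), (254, 76), (255, 76), (256, 120), (257, 142), (258, 125), (259, 107), (260, 106), (261, 104), (262, 107), (263, 103)]
T -0.02 -0.01 -0.01 | 0.02 0.01 0.01 rows>= 1
T 0.00 0.00 0.50 | 0.00 0.00 0.00 rows>= 2
T 0.00 0.00 0.50 | 0.00 0.00 0.00 rows>= 2
```

Request:
drive_tool(series="-.02 -.01 .3 .02 .01 0 .3; -.02 -.01 .6 .02 .01 0 .3; -.02 -.01 .8 .02 .01 0 .3; -.02 -.01 .86 .02 .01 0 .3; -.02 -.01 .91 .02 .01 0 .3; -.02 -.01 .96 .02 .01 0 .3; -.02 -.01 1 .02 .01 0 .3; -.02 -.01 1 .02 .01 0 .3; -.02 -.01 1 .02 .01 0 .3")

```text
time_s: 31.6
eef_pos: [562.0, 10.9, 23.7]
ee_rot: [-0.001, 0.651, 0.759, 0.0]
force: [-0.3, -0.8, -0.7]
grip_width: 0.388
```

Request:
drive_tool(series="0 0 .015 0 0 0 .3; 0 0 .015 0 0 0 .6; 0 0 .015 0 0 0 .6; 0 0 -.3 0 0 0 .6; 0 0 -.7 0 0 0 .6; 0 0 -1 0 0 0 .6; 0 0 -1 0 0 0 .6")

```text
time_s: 32.3
eef_pos: [564.5, 10.4, 149.0]
ee_rot: [0.003, 0.651, 0.759, 0.002]
force: [0.4, 0.4, 0.3]
grip_width: 0.6
```

Request:
drive_tool(series="-.35 -.09 0 0 0 0 .7; -.7 -.18 0 0 0 0 .7; -.79 -.2 0 0 0 0 .7; -.79 -.2 0 0 0 0 .7")

```text
time_s: 32.7
eef_pos: [554.9, -88.1, 148.3]
ee_rot: [0.003, 0.652, 0.758, 0.002]
force: [0.2, 1.3, 0.9]
grip_width: 0.701
```

Request:
drive_tool(series="-.35 -.09 0 0 0 0 .7; -.7 -.18 0 0 0 0 .7; -.79 -.2 0 0 0 0 .7; -.79 -.2 0 0 0 0 .7")

```text
time_s: 33.1
eef_pos: [545.3, -185.4, 147.7]
ee_rot: [0.002, 0.652, 0.758, 0.002]
force: [-0.3, 0.9, -0.3]
grip_width: 0.699
```

Request:
drive_tool(series="-.35 -.09 0 0 0 0 .7; -.7 -.18 0 0 0 0 .7; -.79 -.2 0 0 0 0 .7; -.79 -.2 0 0 0 0 .7")

```text
time_s: 33.5
eef_pos: [536.0, -282.0, 147.2]
ee_rot: [0.002, 0.653, 0.758, 0.003]
force: [0.5, 0.5, 0.8]
grip_width: 0.699
```

Request:
drive_tool(series="-.35 -.09 0 0 0 0 .7; -.7 -.18 0 0 0 0 .7; -.79 -.2 0 0 0 0 .7; -.79 -.2 0 0 0 0 .7; -.79 -.2 0 0 0 0 .7")

```text
time_s: 34.0
eef_pos: [527.1, -376.9, 146.9]
ee_rot: [0.001, 0.652, 0.758, 0.003]
force: [-0.1, 0.8, 0.1]
grip_width: 0.7
```

```bash
python3 - <<'E'
from h import *
r=down(CY); p=shot('wrist','w12'); print(telemetry.sense()['time_s'],telemetry.sense()['eef_pos'])
print(proj(p,[522.6,-378.7,42],1))
for tt in (95,110,140,155):
  try: o=cap(p,(522.6,-378.7),28,tt,42); print(tt,o)
  except Exception as e: print('none')
plan([([*o[2],15],r)])
E
```

```text
34.05 [ 527.14815017 -376.92402626  147.09191815]
[253.77707607 195.01972063]
none
110 ([238, 179, 28, 10, 61], array([251.4, 181.5]), array([ 518.8, -366.9]))
140 ([235, 178, 38, 39, 1110], array([253. , 197.9]), array([ 522.3, -381.4]))
155 ([234, 178, 39, 40, 1160], array([253. , 197.7]), array([ 522.3, -381.3]))
T -0.02 -0.03 0.55 | 0.01 -0.00 0.00 rows>= 2
T -0.02 -0.02 0.55 | 0.01 -0.00 0.00 rows>= 2
```

Request:
drive_tool(series="-.01 -.02 .35 0 0 0 .55; -.04 -.05 .6 0 0 0 .55; -.04 -.05 1 .01 0 0 .55; -.04 -.05 1 .01 0 0 .55")

```text
time_s: 34.45
eef_pos: [520.7, -378.0, 21.4]
ee_rot: [-0.006, 0.651, 0.759, 0.002]
force: [-0.1, 1.1, 0.2]
grip_width: 0.548
```

Request:
drive_tool(series="0 0 .08 0 0 0 .55; 0 0 .09 0 0 0 .3; 0 0 .09 0 0 0 .3; 0 0 .09 0 0 0 .3; 0 0 .09 0 0 0 .3; 0 0 .09 0 0 0 .3")

```text
time_s: 35.05
eef_pos: [520.8, -378.2, 11.2]
ee_rot: [-0.005, 0.651, 0.759, 0.002]
force: [-0.1, -0.2, 2.1]
grip_width: 0.386
```

Request:
drive_tool(series="0 0 -.3 0 0 0 .3; 0 0 -.7 0 0 0 .3; 0 0 -1 0 0 0 .3; 0 0 -1 0 0 0 .3")

```text
time_s: 35.45
eef_pos: [523.3, -381.0, 137.4]
ee_rot: [-0.0, 0.651, 0.759, 0.001]
force: [0.3, 0.3, -0.1]
grip_width: 0.391
```

Request:
drive_tool(series=".35 .1 -.02 0 0 0 .3; .7 .2 -.04 0 0 0 .3; .94 .27 -.04 0 0 0 .3; .94 .27 -.04 0 0 0 .3")

```text
time_s: 35.85
eef_pos: [538.5, -261.1, 142.1]
ee_rot: [-0.001, 0.65, 0.76, 0.001]
force: [0.7, -0.4, -1.3]
grip_width: 0.392
```

Request:
drive_tool(series=".35 .1 0 0 0 0 .3; .7 .2 0 0 0 0 .3; .94 .27 0 0 0 0 .3; .94 .27 0 0 0 0 .3")

```text
time_s: 36.25
eef_pos: [553.1, -141.9, 142.0]
ee_rot: [-0.001, 0.649, 0.761, 0.001]
force: [0.3, 0.2, -1.4]
grip_width: 0.389
```

Request:
drive_tool(series=".35 .1 0 0 0 0 .3; .7 .2 0 0 0 0 .3; .94 .27 0 0 0 0 .3; .94 .27 0 0 0 0 .3; .94 .27 0 0 0 0 .3")

```text
time_s: 36.75
eef_pos: [567.3, -26.3, 142.1]
ee_rot: [-0.002, 0.649, 0.761, 0.001]
force: [0.8, -0.2, -0.5]
grip_width: 0.389
```

```bash
python3 - <<'E'
from h import *
held(15); r=down(CY)
plan([(cw(0,-86,145),r),(cw(0,-86,22),r)])
E
```

```text
36.8 case [  0.8 -80.3 142.1] grip 0.389 [ 0.8 -0.2 -0.5]
pred near, -3mm, far [[260.3, 248.9], [260.3, 255.0], [259.6, 309.9]]
[(238, 326), (239, 327), (240, 330), (241, 328), (242, 332), (243, 331), (244, 330), (245, 337), (246, 381), (247, 424), (248, 429), (249, 372), (250, 215), (251, 82), (252, 81), (253, 79), (254, 82), (255, 81), (256, 76), (257, 78), (258, 79), (259, 75), (260, 77), (261, 80), (262, 79), (263, 76)]
T -0.04 -0.01 -0.02 | -0.00 -0.01 0.02 rows>= 1
T 0.00 0.00 0.51 | 0.00 0.00 0.00 rows>= 2
T 0.00 0.00 0.51 | 0.00 0.00 0.00 rows>= 2
```

```bash
python3 - <<'E'
from h import *
s=telemetry.sense(); T=np.array(s['eef_pos']); p=shot('wrist'); g=p['frame'].astype(int).sum(2); Rz=R.from_euler('z',CY)
print([(k,proj(p,T+Rz.apply([0,k,33]),1).round(1).tolist()) for k in (17,-17)],'foot near', proj(p,T+Rz.apply([0,15,-11]),1).round(1))
print([(i,int(g[i,260])) for i in range(225,340,2)])
# placed jars: gap edges along row
for y in (-44,0,44): 
    q=[proj(p,cw(0,y+k,50),1).round(1).tolist() for k in (17,-17)]; print(y,q)
print([(i,int(g[i,258])) for i in range(60,250,2)])
E
```

```text
[(17, [260.3, 253.3]), (-17, [259.6, 315.1])] foot near [260.2 218.4]
[(225, 101), (227, 101), (229, 274), (231, 325), (233, 324), (235, 326), (237, 328), (239, 326), (241, 330), (243, 316), (245, 355), (247, 421), (249, 390), (251, 84), (253, 84), (255, 80), (257, 76), (259, 81), (261, 83), (263, 73), (265, 71), (267, 124), (269, 103), (271, 101), (273, 102), (275, 100), (277, 97), (279, 94), (281, 94), (283, 97), (285, 93), (287, 99), (289, 93), (291, 93), (293, 92), (295, 92), (297, 67), (299, 64), (301, 58), (303, 64), (305, 62), (307, 63), (309, 60), (311, 61), (313, 55), (315, 56), (317, 60), (319, 59), (321, 54), (323, 180), (325, 181), (327, 180), (329, 182), (331, 181), (333, 61), (335, 61), (337, 55), (339, 58)]
-44 [[259.8, 133.7], [259.4, 175.4]]
0 [[260.3, 78.2], [259.9, 121.1]]
44 [[260.8, 24.4], [260.4, 65.7]]
[(60, 164), (62, 163), (64, 161), (66, 143), (68, 101), (70, 248), (72, 272), (74, 247), (76, 111), (78, 115), (80, 114), (82, 177), (84, 170), (86, 168), (88, 164), (90, 166), (92, 160), (94, 159), (96, 158), (98, 154), (100, 152), (102, 151), (104, 146), (106, 
[... 156 characters left out ...]
280), (134, 209), (136, 125), (138, 161), (140, 143), (142, 143), (144, 141), (146, 141), (148, 139), (150, 142), (152, 139), (154, 137), (156, 138), (158, 137), (160, 134), (162, 134), (164, 136), (166, 138), (168, 136), (170, 136), (172, 131), (174, 130), (176, 138), (178, 240), (180, 240), (182, 239), (184, 239), (186, 366), (188, 363), (190, 363), (192, 363), (194, 365), (196, 365), (198, 365), (200, 365), (202, 362), (204, 362), (206, 362), (208, 365), (210, 362), (212, 160), (214, 106), (216, 124), (218, 126), (220, 125), (222, 113), (224, 104), (226, 99), (228, 158), (230, 318), (232, 324), (234, 325), (236, 323), (238, 327), (240, 327), (242, 329), (244, 331), (246, 404), (248, 429)]
```

Request:
drive_tool(series="-.03 -.01 .3 0 -.01 .02 .3; -.03 -.01 .6 0 -.01 .02 .3; -.03 -.01 .8 0 -.01 .02 .3; -.03 -.01 .86 0 -.01 .02 .3; -.03 -.01 .91 0 -.01 .02 .3; -.03 -.01 .96 0 -.01 .02 .3; -.03 -.01 1 0 -.01 .02 .3; -.03 -.01 1 0 -.01 .02 .3")

```text
time_s: 37.65
eef_pos: [566.5, -30.4, 22.2]
ee_rot: [0.0, 0.653, 0.757, -0.0]
force: [0.2, 0.6, -0.2]
grip_width: 0.386
```

Request:
drive_tool(series="0 0 .02 0 0 0 .3; 0 0 .03 0 0 0 .3")

```text
time_s: 37.85
eef_pos: [566.7, -30.4, 18.8]
ee_rot: [0.001, 0.653, 0.757, -0.0]
force: [0.0, -0.1, -0.7]
grip_width: 0.39
```

Request:
drive_tool(series="0 0 0 0 0 0 .6; 0 0 0 0 0 0 .6; 0 0 -.3 0 0 0 .6; 0 0 -.7 0 0 0 .6; 0 0 -1 0 0 0 .6; 0 0 -1 0 0 0 .6")

```text
time_s: 38.45
eef_pos: [568.9, -30.7, 144.2]
ee_rot: [0.005, 0.653, 0.757, 0.002]
force: [0.2, -0.5, 0.7]
grip_width: 0.602
```

```bash
python3 - <<'E'
from h import *
s=telemetry.sense(); print(s['time_s'],s['eef_pos'])
p=shot('wrist'); g=p['frame'].astype(int).sum(2)
for y in (-88,-44,0,44):
    q=[proj(p,cw(0,y+k,50),1).round(1).tolist() for k in (17,-17)]; print(y,q)
print([(i,int(g[i,259])) for i in range(60,260,2)])
t=shot('top')
for n in ('bar','bar_grip'): print(n,[(np.round(k['rect']).tolist(),round(k['confidence'],2)) for k in nets.spot_in(n,t)[:3]])
plan([([545,340,220],down(np.pi/2+.31))])
E
```

```text
38.45 [568.89582495 -30.69984648 144.23911314]
-88 [[256.8, 180.9], [256.9, 219.1]]
-44 [[256.6, 127.3], [256.7, 169.0]]
0 [[256.5, 72.1], [256.5, 114.8]]
44 [[256.4, 18.9], [256.4, 59.7]]
[(60, 133), (62, 95), (64, 147), (66, 254), (68, 241), (70, 95), (72, 104), (74, 123), (76, 163), (78, 165), (80, 165), (82, 159), (84, 160), (86, 160), (88, 156), (90, 151), (92, 146), (94, 145), (96, 144), (98, 147), (100, 138), (102, 135), (104, 136), (106, 135), (108, 134), (110, 130), (112, 130), (114, 121), (116, 219), (118, 93), (120, 102), (122, 108), (124, 236), (126, 295), (128, 268), (130, 117), (132, 139), (134, 137), (136, 134), (138, 134), (140, 133), (142, 129), (144, 129), (146, 123), (148, 128), (150, 125), (152, 123), (154, 123), (156, 128), (158, 124), (160, 120), (162, 124), (164, 120), (166, 117), (168, 120), (170, 139), (172, 217), (174, 316), (176, 313), (178, 326), (180, 155), (182, 100), (184, 106), (186, 132), (188, 120), (190, 120), (192, 113), (194, 117), (196, 115), (198, 115), (200, 114), (202, 112), (204, 113), (206, 112), (208, 110), (210, 109), (212, 111), (214, 108), (216, 110), (218, 110), (220, 98), (222, 81), (224, 86), (226, 77), (228, 82), (230, 80), (232, 85), (234, 104), (236, 109), (238, 106), (240, 79), (242, 81), (244, 74), (246, 93), (248, 107), (250, 105), (252, 102), (254, 102), (256, 107), (258, 107)]
bar [([346.0, 144.0, 360.0, 161.0], 0.65), ([94.0, 162.0, 161.0, 186.0], 0.63)]
bar_grip [([97.0, 157.0, 164.0, 188.0], 0.78)]
T 0.77 0.07 -0.17 | -0.00 -0.00 -0.87 rows>= 3
T 0.67 0.39 -0.17 | -0.00 -0.00 -0.87 rows>= 3
T 0.44 0.63 -0.17 | -0.00 -0.00 -0.87 rows>= 3
T 0.14 0.76 -0.17 | -0.00 -0.00 -0.87 rows>= 3
```

Request:
drive_tool(series=".1 .01 -.17 0 0 0 .6; .4 .04 -.25 0 0 -.29 .6; .6 .06 -.25 0 0 -.58 .6; .77 .07 -.25 0 0 -.87 .6; .77 .07 -.25 0 0 -.87 .6")

```text
time_s: 39.15
eef_pos: [560.0, 64.6, 166.2]
ee_rot: [-0.002, 0.472, 0.882, -0.001]
force: [0.3, -1.0, -0.9]
grip_width: 0.602
```

Request:
drive_tool(series=".22 .13 -.05 0 0 -.29 1; .44 .26 -.1 0 0 -.58 1; .67 .39 -.17 0 0 -.87 1; .67 .39 -.17 0 0 -.87 1")

```text
time_s: 39.55
eef_pos: [554.2, 159.6, 186.5]
ee_rot: [-0.002, 0.269, 0.963, -0.0]
force: [0.4, -1.8, -0.1]
grip_width: 0.996
```

Request:
drive_tool(series=".15 .21 -.05 0 0 -.29 1; .3 .42 -.1 0 0 -.58 1; .44 .63 -.17 0 0 -.87 1; .44 .63 -.17 0 0 -.87 1")

```text
time_s: 39.95
eef_pos: [548.4, 253.2, 206.8]
ee_rot: [-0.002, 0.054, 0.999, 0.0]
force: [0.3, -0.1, 0.5]
grip_width: 1.001
```

Request:
drive_tool(series=".05 .25 -.05 0 0 -.29 1; .1 .5 -.05 0 0 -.58 1; .14 .76 -.1 0 0 -.87 1; .14 .76 -.1 0 0 -.87 1; .14 .76 -.1 0 0 -.87 1")

```text
time_s: 40.45
eef_pos: [542.0, 344.5, 217.7]
ee_rot: [-0.003, -0.16, 0.987, 0.0]
force: [0.5, 0.1, -0.7]
grip_width: 1.0
```

```bash
python3 - <<'E'
from h import *
s=telemetry.sense(); print(s['time_s'],s['eef_pos'],s['joints'].round(2))
p=shot('wrist','w13')
for n in ('bar','bar_grip','plunger_a'): print(n,[(np.round(k['rect']).tolist(),round(k['confidence'],2)) for k in nets.spot_in(n,p)[:3]])
print([proj(p,[*k,12],1).round() for k in ((534,478),(570,380),(603,265))])
E
```

```text
40.45 [542.02247805 344.455019   217.67695414] [ 0.38  0.59  1.12  0.    1.44 -1.51]
bar [([182.0, 183.0, 372.0, 212.0], 0.81)]
bar_grip [([184.0, 181.0, 376.0, 216.0], 0.71), ([0.0, 162.0, 116.0, 279.0], 0.26)]
plunger_a [([182.0, 188.0, 259.0, 214.0], 0.87), ([303.0, 188.0, 375.0, 219.0], 0.65), ([31.0, 20.0, 62.0, 62.0], 0.36)]
[array([360., 195.]), array([279., 197.]), array([183., 193.])]
```

View pics/w13.png

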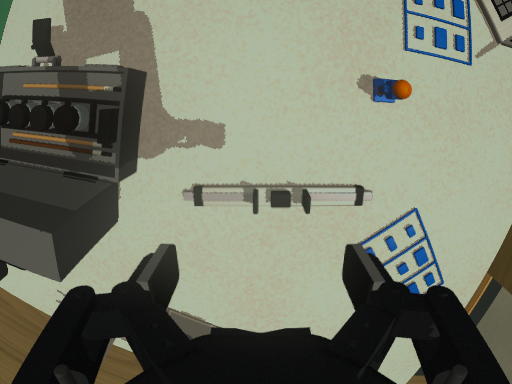

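The wrist view shows the bar from (182,195) to (373,195), its tabs at u≈255 and 306, and the block at (281,199). Computing its pose.

```bash
python3 - <<'E'
from h import *
p=shot('wrist'); g=p['frame'].astype(int).sum(2)
for v in (194,197): print(v,[(i,int(g[v,i])) for i in list(range(176,206,2))+list(range(356,382,2))])
for u in (220,240,330): print(u,[(i,int(g[i,u])) for i in range(176,220,2)])
def two(a,b,z,l):
    A=atz(p,*a,z,1);B=atz(p,*b,z,1); d=A-B; print(l,((A+B)/2)[:2].round(1),np.linalg.norm(d).round(1),'yaw',(np.arctan2(*(-d if d[1]<0 else d)[[0,1]]*[-1,1])).round(3))
two((182,195),(373,194.5),10,'plungers 244'); two((192.5,195),(365.5,195),9,'body 216')
two((255,200),(306,200),44,'tabs')
for yc in (211,): two((255,yc),(306,yc),44,'tab tops')
m=((g>250)|(g<160))
E
python3 - <<'E'
import cv2
a=cv2.imread('pics/w13.png')[165:230,170:390]; cv2.imwrite('pics/w13c.png',cv2.resize(a,None,fx=3.6,fy=3.6,interpolation=2))
E
```

```text
194 [(176, 511), (178, 505), (180, 498), (182, 475), (184, 401), (186, 429), (188, 430), (190, 430), (192, 430), (194, 177), (196, 180), (198, 181), (200, 180), (202, 375), (204, 434), (356, 240), (358, 144), (360, 142), (362, 144), (364, 509), (366, 520), (368, 517), (370, 518), (372, 449), (374, 514), (376, 516), (378, 520), (380, 508)]
197 [(176, 513), (178, 516), (180, 507), (182, 510), (184, 426), (186, 424), (188, 424), (190, 426), (192, 415), (194, 198), (196, 177), (198, 179), (200, 178), (202, 358), (204, 434), (356, 195), (358, 138), (360, 140), (362, 175), (364, 498), (366, 501), (368, 503), (370, 502), (372, 493), (374, 513), (376, 509), (378, 519), (380, 517)]
220 [(176, 507), (178, 509), (180, 513), (182, 521), (184, 349), (186, 276), (188, 489), (190, 506), (192, 328), (194, 435), (196, 433), (198, 430), (200, 446), (202, 506), (204, 472), (206, 520), (208, 518), (210, 519), (212, 520), (214, 520), (216, 519), (218, 521)]
240 [(176, 517), (178, 524), (180, 520), (182, 358), (184, 339), (186, 273), (188, 495), (190, 515), (192, 352), (194, 441), (196, 441), (198, 435), (200, 449), (202, 509), (204, 480), (206, 517), (208, 522), (210, 516), (212, 513), (214, 506), (216, 500), (218, 515)]
330 [(176, 507), (178, 517), (180, 520), (182, 509), (184, 330), (186, 252), (188, 494), (190, 525), (192, 430), (194, 504), (196, 501), (198, 496), (200, 498), (202, 521), (204, 474), (206, 514), (208, 513), (210, 502), (212, 490), (214, 504), (216, 514), (218, 500)]
plungers 244 [567.4 380.3] 246.1 yaw 0.326
body 216 [567.5 382.1] 222.3 yaw 0.323
tabs [563.4 378. ] 57.8 yaw 0.323
tab tops [575.8 382.5] 58.6 yaw 0.321
```

View pics/w13c.png

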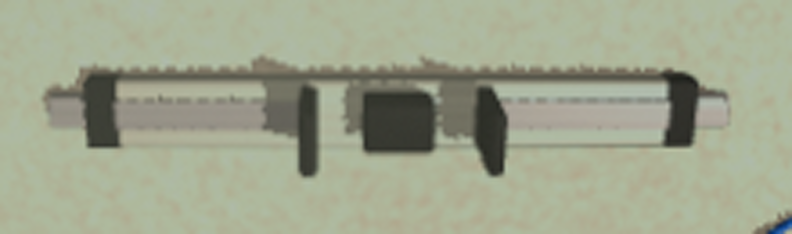

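```bash
python3 - <<'E'
from h import *
p=shot('wrist')
c=atz(p,278.6,196.5,12,1); t=atz(p,281.2,211,44,1); b=atz(p,281.0,205,40,1); print(c,t,b)
c=np.array([568.5,381.5]); 
for q,z in ((atz(p,278.6,196.5,12,1),12),(atz(p,278,196,9,1),9)): print(q)
r=down(np.pi/2+.323); c=atz(p,278.6,196.5,12,1)[:2]
print(q2R(telemetry.sense()['ee_rot']).as_matrix().round(3))
plan([([*c,110],r)])
E
```

```text
[569.24933597 379.99676103  12.        ] [575.60605092 383.37138773  44.        ] [570.08295223 381.41508819  40.        ]
[569.24933597 379.99676103  12.        ]
[569.72256821 379.56526955   9.        ]
[[-0.948 -0.319 -0.004]
 [-0.319  0.948  0.   ]
 [ 0.004  0.002 -1.   ]]
T -0.31 0.20 0.91 | 0.00 -0.01 0.00 rows>= 3
```

Request:
drive_tool(series="-.15 .1 .4 0 0 0 1; -.31 .2 .75 0 -.01 0 1; -.31 .2 .91 0 -.01 0 1; -.31 .2 .91 0 -.01 0 1")

```text
time_s: 41.15
eef_pos: [567.8, 378.6, 105.6]
ee_rot: [-0.003, -0.161, 0.987, 0.0]
force: [-0.3, 0.2, -0.2]
grip_width: 0.998
```

```bash
python3 - <<'E'
from h import *
s=telemetry.sense(); print(s['time_s'],s['eef_pos'])
p=shot('wrist','w14'); g=p['frame'].astype(int).sum(2)
m=(g<215).astype(np.uint8); m[235:]=0
n,l,st,c=cv2.connectedComponentsWithStats(m)
for i in range(1,n):
    if st[i,4]>60 and 80<c[i][0]<440 and c[i][1]>130: print(st[i],c[i].round(1))
X=lambda y,z,x=0: proj(p,np.array([569.5,380.3,0])+R.from_euler('z',.323).apply([x,y,z]),1).round(1).tolist()
print('tabtops in/out',[[X(y,44,x) for x in (-11,11)] for y in (33,27,-27,-33)])
print('body ends',[X(y,12,x) for y in (108,-108) for x in (-12,12)], 'block',[X(y,28,x) for y in (12,-12) for x in (-12,12)])
E
```

```text
41.15 [567.80198113 378.59624469 105.63510557]
[137 180  17  30 338] [144.3 194.3]
[368 181  25  29 319] [376.4 194.4]
[216 186  12  37 369] [221.7 203.8]
[293 186  12  37 360] [298.4 203.8]
[245 188  30  25 721] [259.9 200.1]
[419 213  32  22  76] [434.9 223.6]
tabtops in/out [[[304.6, 197.6], [303.1, 225.4]], [[296.4, 197.6], [295.2, 225.4]], [[222.1, 197.5], [223.3, 225.3]], [[214.0, 197.5], [215.4, 225.2]]]
body ends [[382.7, 185.1], [379.5, 210.8], [136.0, 184.8], [139.2, 210.5]] block [[274.8, 190.0], [274.3, 218.7], [243.8, 189.9], [244.2, 218.7]]
```

Request:
drive_tool(series="-.01 .01 .3 0 0 0 1; -.01 .01 .6 0 0 0 1; -.01 .01 .72 0 0 0 1; -.01 .01 .72 0 0 0 1; -.01 .01 .72 0 0 0 1", newtons=40)

```text
time_s: 41.7
eef_pos: [570.7, 380.9, 25.0]
ee_rot: [0.001, -0.161, 0.987, 0.001]
force: [-0.2, 0.2, 0.4]
grip_width: 0.999
```

Request:
drive_tool(series="0 0 0 0 0 0 .7; 0 0 0 0 0 0 .4; 0 0 0 0 0 0 .4; 0 0 0 0 0 0 .4; 0 0 0 0 0 0 .4; 0 0 0 0 0 0 .4; 0 0 0 0 0 0 .4")

```text
time_s: 42.4
eef_pos: [572.1, 381.3, 28.0]
ee_rot: [0.003, -0.161, 0.987, 0.001]
force: [-0.4, -1.7, 12.4]
grip_width: 0.472
```

Request:
drive_tool(series="0 0 -.15 0 0 0 .4; 0 0 -.35 0 0 0 .4; 0 0 -.6 0 0 0 .4; 0 0 -.85 0 0 0 .4; 0 0 -.85 0 0 0 .4; 0 0 -.85 0 0 0 .4")

```text
time_s: 43.0
eef_pos: [571.3, 380.8, 130.0]
ee_rot: [0.004, -0.161, 0.987, 0.001]
force: [-0.3, 0.6, -2.5]
grip_width: 0.471
```

```bash
python3 - <<'E'
from h import *
s=telemetry.sense(); print(s['time_s'],s['eef_pos'],s['force'],s['wrist_torque'],s['grip_width'])
T=np.array(s['eef_pos']); r=q2R(s['ee_rot'])
p=shot('wrist','w15'); g=p['frame'].astype(int).sum(2)
m=(g<215).astype(np.uint8); m[300:]=0
n,l,st,c=cv2.connectedComponentsWithStats(m)
for i in range(1,n):
    if st[i,4]>80 and 60<c[i][0]<470 and c[i][1]>130: print(st[i],c[i].round(1))
zb=-28 # underside rel TCP
f=lambda x,y,z: proj(p,T+r.apply([x,y,-(z+zb)]),1).round(1).tolist()
print('ends top z12',[f(x,y,12) for y in(108,-108) for x in (-12,12)],'plunger tips',[f(0,y,10) for y in (110,-110,122,-122)])
E
```

```text
43.0 [571.30650688 380.83445733 130.01997461] [-0.25718188  0.64770509 -2.45077142] [ 0.02778502  0.04677358 -0.00598049] 0.4708661652178921
[407 201  31  43 608] [418.6 222.1]
[ 93 204  21  39 550] [102.6 222.6]
[412 204  38  59  97] [436.  236.5]
[ 105  214  131   86 3883] [187.8 273.6]
[ 286  214  172   86 4030] [336.1 273.7]
[ 238  217   45   38 1640] [260.  235.5]
ends top z12 [[418.8, 247.7], [425.8, 214.4], [97.2, 247.1], [90.2, 214.0]] plunger tips [[423.5, 230.1], [92.6, 229.6], [437.7, 229.3], [78.6, 228.8]]
```

The viewer is at its limit, so it's numbers from here. The bar is lifted: 2.4 N weight, 40 mm pinch, level, sitting about 3 mm toward the robot relative to the TCP. I'll align it with the case before sliding it in along the row, so it stays clear of the lid.

```bash
python3 - <<'E'
from h import *
r=down(np.pi/2+CY); print(incase(telemetry.sense()['eef_pos']))
plan([(cw(3,318,165),r),(cw(3,-1,165),r),(cw(3,-1,86),r)])
E
```

```text
[ 65.15142197 321.5331822  128.81872565]
T 0.51 0.06 -0.30 | 0.00 0.01 0.35 rows>= 2
T -0.00 -0.89 0.00 | 0.00 0.00 0.00 rows>= 3
T -0.00 -0.89 0.00 | 0.00 0.00 0.00 rows>= 3
T -0.00 -0.89 0.00 | 0.00 0.00 0.00 rows>= 3
T -0.00 0.00 0.66 | 0.00 0.00 0.00 rows>= 2
```

Request:
drive_tool(series=".1 .01 -.1 0 0 .07 .4; .25 .03 -.2 0 0 .17 .4; .4 .05 -.3 0 0 .27 .4; .51 .06 -.31 0 .01 .35 .4; .51 .06 -.31 0 .01 .35 .4; .51 .06 -.31 0 .01 .35 .4")

```text
time_s: 43.65
eef_pos: [510.4, 367.8, 164.5]
ee_rot: [-0.001, -0.075, 0.997, 0.001]
force: [0.2, -0.3, -1.5]
grip_width: 0.471
```

Request:
drive_tool(series="0 -.15 0 0 0 0 .4; 0 -.4 0 0 0 0 .4; 0 -.65 0 0 0 0 .4; 0 -.89 0 0 0 0 .4; 0 -.89 0 0 0 0 .4")

```text
time_s: 44.15
eef_pos: [527.4, 258.4, 163.7]
ee_rot: [-0.001, -0.073, 0.997, 0.0]
force: [-1.0, 0.1, -1.8]
grip_width: 0.466
```

Request:
drive_tool(series="0 -.15 0 0 0 0 .4; 0 -.4 0 0 0 0 .4; 0 -.65 0 0 0 0 .4; 0 -.89 0 0 0 0 .4; 0 -.89 0 0 0 0 .4")

```text
time_s: 44.65
eef_pos: [543.8, 149.6, 163.1]
ee_rot: [-0.002, -0.072, 0.997, -0.0]
force: [-0.5, 0.4, -2.8]
grip_width: 0.468
```

Request:
drive_tool(series="0 -.15 0 0 0 0 .4; 0 -.4 0 0 0 0 .4; 0 -.65 0 0 0 0 .4; 0 -.87 0 0 0 0 .4; 0 -.87 0 0 0 0 .4; 0 -.87 0 0 0 0 .4; 0 -.87 0 0 0 0 .4")

```text
time_s: 45.35
eef_pos: [558.6, 47.3, 162.9]
ee_rot: [-0.002, -0.072, 0.997, -0.0]
force: [-0.9, -0.3, -2.0]
grip_width: 0.465
```

```bash
python3 - <<'E'
from h import *
s=telemetry.sense(); print(s['time_s'],incase(s['eef_pos']),s['force'],s['wrist_torque'],s['grip_width'])
T=np.array(s['eef_pos']); r=q2R(s['ee_rot']); r0=down(np.pi/2+CY); print('rot err',(r.inv()*r0).as_rotvec())
p=shot('wrist','w16'); g=p['frame'].astype(int).sum(2)
m=(g<150).astype(np.uint8); m[300:]=0
n,l,st,c=cv2.connectedComponentsWithStats(m)
for i in range(1,n):
    if st[i,4]>80 and 60<c[i][0]<470 and c[i][1]>100: print(st[i],c[i].round(1))
f=lambda x,y,z: proj(p,T+r.apply([x,y,-(z-28)]),1).round(1).tolist()
print('ends top',[f(x,y,12) for y in(108,-108) for x in (-12,12)],'bot',[f(12,y,0) for y in(108,-108)])
print('brackets',[proj(p,cw(x,y,78),1).round(1).tolist() for y in (115,128,-115,-128) for x in (-18,18)])
for u in (84,92,100,425,432,440): print(u,[int(k) for k in g[180:262:3,u]])
plan([(cw(3,-1,100),r0)])
E
```

```text
45.35 [  3.22469491  -6.22120258 162.89354012] [-0.86318106 -0.29575525 -2.04540479] [ 0.02461495  0.01068048 -0.01100785] 0.4652428119751912
rot err [ 2.23117109e-05 -3.67132069e-03 -5.61141230e-03]
[ 116  130  293   74 9813] [242.5 178.7]
[401 199  28  44 542] [417.4 221.7]
[ 93 203  20  40 537] [102.4 222.3]
[ 104  215  132   85 4240] [182.8 273.8]
[ 285  215  141   85 4669] [343.9 274. ]
[ 238  218   45   38 1622] [260.1 236.6]
ends top [[418.8, 248.1], [425.7, 214.8], [97.2, 247.6], [90.3, 214.4]] bot [[417.3, 208.4], [98.8, 208.1]]
brackets [[400.6, 174.5], [395.4, 214.1], [413.4, 174.7], [407.9, 213.7], [128.8, 175.5], [134.1, 215.5], [115.6, 175.9], [121.3, 215.2]]
84 [196, 195, 296, 299, 300, 302, 303, 302, 306, 305, 308, 310, 310, 314, 317, 320, 318, 326, 326, 336, 688, 689, 683, 680, 693, 677, 691, 685]
92 [195, 196, 195, 300, 300, 299, 302, 303, 303, 308, 229, 271, 306, 309, 311, 314, 318, 319, 319, 321, 649, 683, 692, 676, 688, 687, 687, 688]
100 [190, 195, 194, 198, 299, 302, 304, 303, 107, 115, 125, 127, 128, 135, 135, 138, 141, 144, 143, 147, 146, 432, 461, 458, 478, 673, 679, 690]
425 [693, 691, 695, 690, 680, 690, 696, 696, 694, 52, 123, 130, 127, 125, 120, 237, 542, 676, 690, 698, 694, 690, 684, 694, 685, 694, 692, 688]
432 [694, 695, 694, 688, 685, 695, 695, 689, 682, 693, 692, 690, 697, 694, 695, 697, 696, 696, 694, 695, 685, 685, 688, 689, 675, 693, 671, 682]
440 [697, 684, 697, 692, 696, 692, 697, 695, 692, 696, 692, 683, 691, 694, 689, 693, 694, 693, 679, 691, 682, 688, 694, 693, 684, 691, 694, 690]
T 0.00 0.04 0.52 | -0.00 -0.01 -0.01 rows>= 2
```

Request:
drive_tool(series="0 .03 .1 0 -.01 -.01 .4; 0 .04 .3 0 -.01 -.01 .4; 0 .04 .46 0 -.01 -.01 .4; 0 .04 .46 0 -.01 -.01 .4; 0 .04 .46 0 -.01 -.01 .4")

```text
time_s: 45.9
eef_pos: [557.9, 52.7, 108.3]
ee_rot: [0.001, -0.075, 0.997, 0.0]
force: [0.5, -0.4, -1.6]
grip_width: 0.469
```

```bash
python3 - <<'E'
from h import *
s=telemetry.sense(); print(s['time_s'],incase(s['eef_pos']),s['force'],s['wrist_torque'],s['grip_width'])
r0=down(np.pi/2+CY); plan([(cw(3.2,-2,84),r0)])
E
```

```text
45.9 [  3.33829735  -0.84995934 108.3286603 ] [ 0.52632024 -0.38349877 -1.56372277] [-0.01584179 -0.06165189  0.0152571 ] 0.4688314429863507
T 0.00 -0.01 0.20 | -0.00 0.00 0.00 rows>= 1
```

Request:
drive_tool(series="0 -.01 .03 0 0 0 .4; 0 -.01 .06 0 0 0 .4; 0 -.01 .09 0 0 0 .4; 0 -.01 .12 0 0 0 .4; 0 -.01 .12 0 0 0 .4")

```text
time_s: 46.4
eef_pos: [557.9, 51.5, 93.4]
ee_rot: [0.0, -0.075, 0.997, 0.0]
force: [0.1, 0.9, -2.0]
grip_width: 0.468
```

Request:
drive_tool(series="0 0 .03 0 0 0 .4; 0 0 .06 0 0 0 .4; 0 0 .08 0 0 0 .4; 0 0 .08 0 0 0 .4")

```text
time_s: 46.8
eef_pos: [557.7, 51.5, 83.3]
ee_rot: [0.0, -0.075, 0.997, 0.0]
force: [0.7, -0.7, -1.5]
grip_width: 0.467
```

Request:
drive_tool(series="0 0 0 0 0 0 .55; 0 0 0 0 0 0 .62; 0 0 0 0 0 0 .68; 0 0 0 0 0 0 .74; 0 0 0 0 0 0 .78; 0 0 0 0 0 0 .78; 0 0 0 0 0 0 .78")

```text
time_s: 47.5
eef_pos: [557.9, 51.4, 83.6]
ee_rot: [0.0, -0.075, 0.997, 0.0]
force: [0.1, 1.3, 0.5]
grip_width: 0.781
```

```bash
python3 - <<'E'
from h import *
s=telemetry.sense(); print(s['time_s'],incase(s['eef_pos']),s['force'],s['wrist_torque'],s['grip_width'])
E
```

```text
47.5 [ 3.08770099 -2.0440051  83.606697  ] [0.07377941 1.25185728 0.5396122 ] [ 0.02799061 -0.05243991  0.02855022] 0.7814209285179673
```

Force is back to zero, so the bar is released. Opening fully, rising and checking the bar against where it should sit.

Request:
drive_tool(series="0 0 0 0 0 0 .95; 0 0 0 0 0 0 1; 0 0 -.2 0 0 0 1; 0 0 -.5 0 0 0 1; 0 0 -.5 0 0 0 1; 0 0 -.5 0 0 0 1")

```text
time_s: 48.1
eef_pos: [558.0, 51.4, 143.9]
ee_rot: [0.001, -0.075, 0.997, 0.0]
force: [0.6, -0.3, 0.0]
grip_width: 1.001
```

```bash
python3 - <<'E'
from h import *
s=telemetry.sense(); print(s['time_s'],incase(s['eef_pos']),s['force'])
p=shot('wrist','w17'); g=p['frame'].astype(int).sum(2)
P=lambda x,y,z: [int(k) for k in proj(p,cw(x,y,z),1).round()]
print('pred tabs out top',P(0,33,97),P(0,27,97),P(0,-27,97),P(0,-33,97),'x ends',P(-11,33,97),P(11,33,97))
print('body',P(-12,108,65),P(12,108,65),P(-12,-108,65),P(12,-108,65),'block',P(-12,12,81),P(12,-12,81))
print('bracket inner',P(0,115,78),P(0,-115,78),P(-18,115,78),P(18,115,78))
v=P(0,33,97)[1]
for vv in (v-12,v-6,v,v+6): print(vv,[(i,int(g[vv,i])) for i in range(206,320,2)])
vb=P(0,80,65)[1]; print(vb,[(i,int(g[vb,i])) for i in list(range(90,160,2))+list(range(360,430,2))])
for u in (P(0,60,65)[0],P(0,-60,65)[0],P(0,95,65)[0]): print('col',u,[(i,int(g[i,u])) for i in range(vb-30,vb+30,2)])
E
```

```text
48.1 [  3.18985844  -2.05492303 143.94460097] [ 0.64029008 -0.33113947  0.04801103]
pred tabs out top [309, 212] [300, 212] [221, 212] [213, 212] x ends [309, 197] [308, 227]
body [391, 183] [388, 211] [130, 183] [133, 210] block [277, 189] [245, 219]
bracket inner [403, 202] [118, 202] [406, 181] [400, 223]
200 [(206, 361), (208, 359), (210, 361), (212, 296), (214, 120), (216, 123), (218, 125), (220, 117), (222, 110), (224, 110), (226, 245), (228, 433), (230, 431), (232, 434), (234, 431), (236, 432), (238, 433), (240, 429), (242, 431), (244, 370), (246, 116), (248, 119), (250, 117), (252, 119), (254, 117), (256, 120), (258, 115), (260, 116), (262, 117), (264, 116), (266, 120), (268, 120), (270, 121), (272, 117), (274, 117), (276, 242), (278, 521), (280, 433), (282, 431), (284, 431), (286, 434), (288, 434), (290, 432), (292, 431), (294, 412), (296, 120), (298, 124), (300, 120), (302, 138), (304, 157), (306, 182), (308, 183), (310, 622), (312, 622), (314, 624), (316, 625), (318, 629)]
206 [(206, 430), (208, 431), (210, 430), (212, 430), (214, 121), (216, 120), (218, 123), (220, 112), 
[... 3201 characters left out ...]
), (171, 239), (173, 241), (175, 239), (177, 252), (179, 286), (181, 332), (183, 426), (185, 425), (187, 429), (189, 428), (191, 364), (193, 369), (195, 363), (197, 367), (199, 362), (201, 356), (203, 393), (205, 423), (207, 430), (209, 434), (211, 466), (213, 473), (215, 360), (217, 347), (219, 161), (221, 206), (223, 210), (225, 322)]
col 376 [(167, 97), (169, 94), (171, 91), (173, 88), (175, 88), (177, 87), (179, 81), (181, 272), (183, 619), (185, 704), (187, 700), (189, 703), (191, 613), (193, 681), (195, 676), (197, 678), (199, 670), (201, 656), (203, 540), (205, 363), (207, 306), (209, 125), (211, 235), (213, 236), (215, 232), (217, 233), (219, 234), (221, 230), (223, 230), (225, 230)]
```

The bar checks out. Both tabs span 213–309 px as predicted for fully out, both plungers show in the gaps, and it is centred to about 1 mm. Next I'll go behind the open lid with shut fingers and close it.

```bash
python3 - <<'E'
from h import *
r=down(np.pi/2+CY); plan([(cw(3,-2,232),r),(cw(143,95,232),r),(cw(143,95,154),r)])
E
```

```text
T -0.00 -0.00 -0.74 | 0.00 -0.00 0.00 rows>= 2
T -0.58 0.40 0.00 | 0.00 0.00 0.00 rows>= 2
T -0.58 0.40 0.00 | 0.00 0.00 0.00 rows>= 2
T 0.00 0.00 0.65 | 0.00 0.00 0.00 rows>= 2
```

Request:
drive_tool(series="0 0 -.3 0 0 0 0; 0 0 -.6 0 0 0 0; 0 0 -.74 0 0 0 0; 0 0 -.74 0 0 0 0; 0 0 -.74 0 0 0 0")

```text
time_s: 48.65
eef_pos: [557.0, 51.5, 230.1]
ee_rot: [-0.001, -0.075, 0.997, 0.0]
force: [-1.1, -0.7, -0.4]
grip_width: 0.147
```

Request:
drive_tool(series="-.3 .2 0 0 0 0 0; -.58 .4 0 0 0 0 0; -.58 .4 0 0 0 0 0")

```text
time_s: 48.95
eef_pos: [619.6, 112.0, 226.1]
ee_rot: [-0.004, -0.076, 0.997, 0.001]
force: [-0.6, -1.5, -1.0]
grip_width: -0.006
```

Request:
drive_tool(series="-.3 .2 0 0 0 0 0; -.58 .4 0 0 0 0 0; -.58 .4 0 0 0 0 0; -.58 .4 0 0 0 0 0")

```text
time_s: 49.35
eef_pos: [680.6, 170.0, 223.0]
ee_rot: [-0.006, -0.077, 0.997, 0.001]
force: [0.5, -0.5, -0.1]
grip_width: 0.002
```

```bash
python3 - <<'E'
from h import *
s=telemetry.sense(); print(s['time_s'],incase(s['eef_pos']),s['force'],s['grip_width'])
p=shot('wrist','w18'); g=p['frame'].astype(int).sum(2)
P=lambda x,y,z: proj(p,cw(x,y,z),1).round(1).tolist()
for th in (1.4,1.5,1.6,1.7): print(th,P(65-130*np.cos(th)+50*np.sin(th),95,56+130*np.sin(th)+50*np.cos(th)),P(65-130*np.cos(th),95,56+130*np.sin(th)))
u=int(P(119,95,184)[0]); print(u,[(i,int(g[i,u])) for i in range(60,300,4)])
r=down(np.pi/2+CY); plan([(cw(143,95,154),r)])
E
```

```text
49.35 [142.19027068  96.81184085 222.98559224] [ 0.51564367 -0.45217143 -0.06263631] 0.002399664607881815
1.4 [254.4, 147.8] [254.9, 66.0]
1.5 [254.5, 169.0] [254.8, 86.6]
1.6 [254.6, 187.6] [254.7, 108.0]
1.7 [254.8, 203.3] [254.7, 129.2]
254 [(60, 245), (64, 374), (68, 165), (72, 370), (76, 144), (80, 211), (84, 314), (88, 143), (92, 370), (96, 244), (100, 304), (104, 202), (108, 233), (112, 371), (116, 367), (120, 369), (124, 371), (128, 365), (132, 365), (136, 364), (140, 364), (144, 365), (148, 367), (152, 363), (156, 363), (160, 364), (164, 366), (168, 368), (172, 367), (176, 369), (180, 370), (184, 366), (188, 349), (192, 646), (196, 657), (200, 646), (204, 647), (208, 644), (212, 642), (216, 641), (220, 655), (224, 649), (228, 654), (232, 647), (236, 290), (240, 287), (244, 285), (248, 282), (252, 276), (256, 270), (260, 267), (264, 266), (268, 310), (272, 293), (276, 119), (280, 112), (284, 96), (288, 86), (292, 85), (296, 85)]
T -0.01 -0.01 0.58 | 0.00 -0.02 0.01 rows>= 2
```

Request:
drive_tool(series="-.01 -.01 .3 0 0 0 0; -.01 -.01 .55 0 0 0 0; -.01 -.01 .57 0 -.02 .01 0; -.01 -.01 .57 0 -.02 .01 0; -.01 -.01 .57 0 -.02 .01 0")

```text
time_s: 49.9
eef_pos: [681.7, 168.1, 158.4]
ee_rot: [0.002, -0.074, 0.997, 0.001]
force: [0.0, 0.3, 1.3]
grip_width: 0.001
```

Request:
drive_tool(series=".1 0 0 0 0 0 0; .2 0 -.04 0 0 0 0; .28 0 -.075 0 0 0 0; .37 0 -.095 0 0 0 0; .47 0 -.11 0 0 0 0; .56 0 -.11 0 0 0 0; .65 0 -.105 0 0 0 0; .75 0 -.09 0 0 0 0; .84 0 -.07 0 0 0 0; .84 0 -.07 0 0 0 0")

```text
time_s: 50.9
eef_pos: [582.3, 153.1, 169.2]
ee_rot: [0.004, -0.074, 0.997, 0.001]
force: [0.0, -0.6, 0.9]
grip_width: 0.002
```

```bash
python3 - <<'E'
from h import *
s=telemetry.sense(); print(s['time_s'],incase(s['eef_pos']),s['force'])
p=shot('wrist'); g=p['frame'].astype(int).sum(2)
P=lambda x,y,z: proj(p,cw(x,y,z),1).round(1).tolist()
for th in (.6,.7,.8,.9,1.0,1.6): print(th,P(65-130*np.cos(th)+50*np.sin(th),75,56+130*np.sin(th)+50*np.cos(th)),P(65-130*np.cos(th),75,56+130*np.sin(th)))
u=int(P(23,75,180)[0]); print(u,[(i,int(g[i,u])) for i in range(60,300,4)])
E
```

```text
50.9 [ 42.44742192  94.87136188 169.16759562] [ 0.04807898 -0.5530302   0.89554766]
0.6 [214.8, 144.7] [223.9, 88.8]
0.7 [213.5, 172.3] [221.9, 101.7]
0.8 [212.8, 202.2] [220.0, 118.0]
0.9 [213.0, 232.6] [218.3, 137.7]
1.0 [213.9, 261.7] [217.0, 160.4]
1.6 [226.5, 362.0] [220.0, 305.7]
215 [(60, 662), (64, 683), (68, 408), (72, 275), (76, 237), (80, 396), (84, 395), (88, 394), (92, 390), (96, 491), (100, 388), (104, 385), (108, 254), (112, 146), (116, 172), (120, 250), (124, 276), (128, 370), (132, 327), (136, 327), (140, 324), (144, 327), (148, 325), (152, 327), (156, 325), (160, 326), (164, 325), (168, 325), (172, 324), (176, 324), (180, 321), (184, 325), (188, 323), (192, 323), (196, 324), (200, 321), (204, 236), (208, 237), (212, 173), (216, 238), (220, 227), (224, 169), (228, 170), (232, 171), (236, 166), (240, 168), (244, 170), (248, 251), (252, 254), (256, 253), (260, 254), (264, 475), (268, 684), (272, 684), (276, 684), (280, 686), (284, 101), (288, 99), (292, 92), (296, 79)]
```

The lid has followed to about 0.83 rad. Pressing it shut.

Request:
drive_tool(series=".09 0 .08 0 0 0 0; .17 0 .12 0 0 0 0; .25 0 .17 0 0 0 0; .32 0 .23 0 0 0 0; .39 0 .29 0 0 0 0; .45 0 .36 0 0 0 0; .505 0 .44 0 0 0 0; .55 0 .5 0 0 0 0; .57 0 .54 0 0 0 0; .57 0 .56 0 0 0 0; .57 0 .56 0 0 0 0")

```text
time_s: 52.05
eef_pos: [517.0, 143.6, 105.5]
ee_rot: [0.006, -0.074, 0.997, 0.001]
force: [-13.4, -1.8, 39.4]
grip_width: 0.001
```

Request:
drive_tool(series="0 0 -.15 0 0 0 0; 0 0 -.5 0 0 0 0; 0 0 -.8 0 0 0 .6; 0 0 -.8 0 0 0 .6; 0 0 -.8 0 0 0 .6")

```text
time_s: 52.55
eef_pos: [516.1, 143.4, 201.7]
ee_rot: [0.007, -0.074, 0.997, 0.001]
force: [-1.1, 0.1, -0.2]
grip_width: 0.505
```

```bash
python3 - <<'E'
from h import *
s=telemetry.sense(); print(s['time_s'],incase(s['eef_pos']),s['force'])
p=shot('wrist','w19'); g=p['frame'].astype(int).sum(2)
P=lambda x,y,z: proj(p,cw(x,y,z),1).round(1).tolist()
for th in (0,.04,.1,.2): print(th,P(65-130*np.cos(th)+50*np.sin(th),95,56+130*np.sin(th)+50*np.cos(th)),P(65-130*np.cos(th),95,56+130*np.sin(th)))
u=int(P(-65,95,106)[0]); print(u,[(i,int(g[i,u])) for i in range(130,260,2)])
for n in ('latch_tab',): print(n,[(np.round(k['rect']).tolist(),round(k['confidence'],2)) for k in nets.spot_in(n,p)[:3]])
for th in (.7,.95,1.1):
    a=.245+th; l=.49+th; c=np.array([-75-41.2*np.sin(a),42+41.2*np.cos(a)]); e=c+15*np.array([-np.sin(l),np.cos(l)])
    print(th,P(c[0],0,c[1]),'end',P(e[0],-14,e[1]),P(e[0],14,e[1]))
r=down(np.pi/2+CY); rt=r*R.from_rotvec([0,-.17,0])
plan([(cw(-140,-3,158),rt),(cw(-118,-2.5,42),rt)])
E
```

```text
52.55 [-24.45851741  95.08219391 201.72448628] [-1.12351404  0.1061529  -0.18757489]
0 [257.7, 145.5] [258.0, 137.4]
0.04 [257.6, 149.1] [258.0, 138.2]
0.1 [257.6, 155.3] [257.9, 139.9]
0.2 [257.5, 167.7] [257.9, 144.1]
257 [(130, 246), (132, 268), (134, 259), (136, 222), (138, 219), (140, 214), (142, 211), (144, 283), (146, 334), (148, 384), (150, 381), (152, 383), (154, 379), (156, 380), (158, 381), (160, 378), (162, 376), (164, 378), (166, 378), (168, 376), (170, 312), (172, 343), (174, 342), (176, 343), (178, 343), (180, 344), (182, 340), (184, 340), (186, 338), (188, 343), (190, 343), (192, 342), (194, 343), (196, 342), (198, 342), (200, 342), (202, 342), (204, 341), (206, 343), (208, 341), (210, 340), (212, 339), (214, 338), (216, 341), (218, 339), (220, 339), (222, 338), (224, 338), (226, 337), (228, 335), (230, 333), (232, 335), (234, 335), (236, 333), (238, 331), (240, 332), (242, 333), (244, 332), (246, 330), (248, 329), (250, 329), (252, 327), (254, 329), (256, 327), (258, 325)]
latch_tab [([34.0, 128.0, 303.0, 282.0], 0.73)]
0.7 [158.0, 96.5] end [142.0, 83.3] [169.8, 80.7]
0.95 [160.8, 91.5] end [146.6, 77.9] [173.4, 75.4]
1.1 [162.6, 89.8] end [149.5, 76.4] [175.7, 74.0]
T 0.96 -0.82 0.34 | 0.00 -0.32 -0.01 rows>= 4
T -0.02 0.00 0.98 | 0.00 0.00 0.00 rows>= 3
```

Request:
drive_tool(series=".3 -.25 0 0 -.08 0 .6; .6 -.5 .05 0 -.2 0 .6; .8 -.7 .15 0 -.3 0 .6; .96 -.82 .34 0 -.32 -.01 .6; .96 -.82 .34 0 -.32 -.01 .6; .96 -.82 .34 0 -.32 -.01 .6", newtons=25)

```text
time_s: 53.25
eef_pos: [416.4, 29.0, 157.8]
ee_rot: [0.084, -0.075, 0.994, 0.007]
force: [1.2, 0.8, -0.2]
grip_width: 0.595
```

```bash
python3 - <<'E'
from h import *
s=telemetry.sense(); print(s['time_s'],incase(s['eef_pos']),s['force'])
p=shot('wrist','w20'); g=p['frame'].astype(int).sum(2)
P=lambda x,y,z: proj(p,cw(x,y,z),1).round(1).tolist()
for n in ('latch_tab',): print(n,[(np.round(k['rect']).tolist(),round(k['confidence'],2)) for k in nets.spot_in(n,p)[:3]])
for th in (.7,.85,.95,1.1):
    a=.245+th; l=.49+th; c=np.array([-75-41.2*np.sin(a),42+41.2*np.cos(a)]); e=c+15*np.array([-np.sin(l),np.cos(l)]); b=c-15*np.array([-np.sin(l),np.cos(l)])
    print(th,P(c[0],0,c[1]),'end',P(e[0],-14,e[1]),P(e[0],14,e[1]),'base',P(b[0],0,b[1]))
m=(g<200).astype(np.uint8); m[260:]=0
n,l,st,c=cv2.connectedComponentsWithStats(m)
for i in range(1,n):
    if st[i,4]>80 and 180<c[i][0]<340: print(st[i],c[i].round(1))
r=down(np.pi/2+CY); rt=r*R.from_rotvec([0,-.17,0])
plan([(cw(-118,-2.5,42),rt)])
E
```

```text
53.25 [-140.18282147   -3.10248125  157.79464373] [ 1.16351912  0.82823113 -0.1747935 ]
latch_tab [([239.0, 193.0, 282.0, 237.0], 0.77)]
0.7 [261.5, 212.5] end [244.5, 201.3] [278.6, 201.4] base [261.3, 222.6]
0.85 [261.4, 206.2] end [244.8, 193.0] [278.3, 193.0] base [261.3, 218.3]
0.95 [261.4, 202.4] end [245.0, 188.1] [278.0, 188.2] base [261.3, 215.7]
1.1 [261.4, 197.4] end [245.4, 182.0] [277.5, 182.0] base [261.3, 212.0]
[ 244  194   36   37 1142] [259.8 211.6]
[ 120  216  279   44 7778] [268.6 242.4]
T -0.01 0.00 0.99 | 0.00 0.00 0.01 rows>= 3
```

```bash
python3 - <<'E'
from h import *
r=down(np.pi/2+CY); rt=r*R.from_rotvec([0,-.17,0])
plan([(cw(-112,-2,100),rt),(cw(-112,-2,42),rt)])
E
```

```text
T -0.14 0.01 0.52 | 0.00 0.00 0.01 rows>= 2
T 0.08 0.00 0.48 | 0.00 0.00 0.00 rows>= 2
```

Request:
drive_tool(series="-.1 .01 .3 0 0 .01 .6; -.11 .01 .6 0 0 .01 .6; -.08 .01 .85 0 0 .01 .6; -.06 .01 1 0 0 .01 .6; -.06 .01 1 0 0 .01 .6")

```text
time_s: 53.85
eef_pos: [443.7, 35.7, 39.7]
ee_rot: [0.083, -0.074, 0.994, 0.008]
force: [-1.3, -0.0, -0.9]
grip_width: 0.601
```

Request:
drive_tool(series="0 0 0 0 0 0 .3; 0 0 0 0 0 0 .2; 0 0 0 0 0 0 .2; 0 0 0 0 0 0 .2; 0 0 0 0 0 0 .2")

```text
time_s: 54.35
eef_pos: [444.7, 34.1, 41.0]
ee_rot: [0.084, -0.075, 0.994, 0.006]
force: [-4.2, -17.0, 0.5]
grip_width: 0.323
```

Request:
drive_tool(series="-.03 -.01 -.03 0 .03 0 .2; -.055 -.01 -.056 0 .07 0 .2; -.085 -.01 -.075 0 .11 0 .2; -.112 -.01 -.093 0 .15 0 .2; -.145 -.01 -.107 0 .19 0 .2; -.177 -.01 -.118 0 .23 0 .2; -.21 -.01 -.125 0 .27 0 .2; -.235 -.01 -.131 0 .31 0 .2; -.25 -.01 -.131 0 .34 0 .2; -.25 -.01 -.131 0 .34 0 .2; -.25 -.01 -.131 0 .34 0 .2")

```text
time_s: 55.45
eef_pos: [470.6, 37.2, 62.3]
ee_rot: [-0.002, -0.075, 0.997, -0.0]
force: [-4.5, -0.8, -0.2]
grip_width: 0.322
```

```bash
python3 - <<'E'
from h import *
s=telemetry.sense(); print(s['time_s'],incase(s['eef_pos']),s['force'],s['grip_width'],(down(np.pi/2+CY).inv()*q2R(s['ee_rot'])).as_rotvec())
E
```

```text
55.45 [-85.31223102  -3.11711437  62.33873692] [-4.48300102 -0.76041202 -0.15523307] 0.3218927005512108 [ 9.71756844e-05  3.26023080e-03 -4.60772947e-04]
```

Request:
drive_tool(series="-.02 0 0 0 0 0 .2; -.04 0 0 0 0 0 .2; -.04 0 0 0 0 0 .2; -.04 0 0 0 0 0 .2")

```text
time_s: 55.85
eef_pos: [474.4, 37.8, 63.1]
ee_rot: [-0.003, -0.076, 0.997, -0.0]
force: [-6.2, -2.1, -0.0]
grip_width: 0.319
```

Request:
drive_tool(series="0 0 0 0 0 0 .5; 0 0 0 0 0 0 .6; .02 0 -.3 0 0 0 .6; .1 0 -.7 0 0 0 .6; .3 0 -.95 0 0 0 .6; .3 0 -.95 0 0 0 .6; .3 0 -.95 0 0 0 .6")

```text
time_s: 56.55
eef_pos: [439.8, 32.6, 178.1]
ee_rot: [-0.002, -0.075, 0.997, -0.001]
force: [0.6, -0.2, -0.6]
grip_width: 0.601
```

```bash
python3 - <<'E'
from h import *
s=telemetry.sense(); print(s['time_s'],incase(s['eef_pos']),s['force'])
p=shot('wrist','w21'); g=p['frame'].astype(int).sum(2)
P=lambda x,y,z: proj(p,cw(x,y,z),1).round(1).tolist()
print([(np.round(k['rect']).tolist(),round(k['confidence'],2)) for k in nets.spot_in('latch_tab',p)[:3]])
for th in (0,.1,.2,.3,.5):
    a=.245+th; l=.49+th; c=np.array([-75-41.2*np.sin(a),42+41.2*np.cos(a)]); e=c+15*np.array([-np.sin(l),np.cos(l)]); o=np.array([-np.cos(l),-np.sin(l)])*4
    print(th,'end outer/inner',P(*[(e+o)[0],0,(e+o)[1]]),P((e-o)[0],0,(e-o)[1]),'base outer',P((2*c-e+o)[0],0,(2*c-e+o)[1]))
print('lid top edge',P(-65,0,106),P(-65,40,106))
for u in (256,262,P(-65,40,106)[0]): print(u,[(i,int(g[i,int(u)])) for i in range(160,260,2)])
E
```

```text
56.55 [-116.51041006   -3.06947961  178.0943098 ] [ 0.61428064 -0.20351082 -0.60157035]
[([241.0, 220.0, 284.0, 238.0], 0.94)]
0 end outer/inner [261.8, 223.2] [261.8, 232.8] base outer [261.6, 226.0]
0.1 end outer/inner [261.8, 216.6] [261.8, 226.0] base outer [261.6, 223.3]
0.2 end outer/inner [261.8, 210.0] [261.8, 219.2] base outer [261.6, 220.5]
0.3 end outer/inner [261.8, 203.7] [261.8, 212.4] base outer [261.6, 217.8]
0.5 end outer/inner [261.8, 192.1] [261.8, 199.4] base outer [261.6, 212.5]
lid top edge [261.7, 262.7] [309.3, 262.2]
256 [(160, 665), (162, 653), (164, 649), (166, 655), (168, 653), (170, 659), (172, 656), (174, 658), (176, 652), (178, 638), (180, 656), (182, 659), (184, 648), (186, 655), (188, 657), (190, 648), (192, 646), (194, 650), (196, 658), (198, 651), (200, 653), (202, 549), (204, 446), (206, 449), (208, 456), (210, 527), (212, 452), (214, 449), (216, 327), (218, 285), (220, 153), (222, 150), (224, 163), (226, 160), (228, 162), (230, 142), (232, 130), (234, 145), (236, 143), (238, 140), (240, 179), (242, 175), (244, 175), (246, 175), (248, 169), (250, 1
[... 557 characters left out ...]
76), (244, 173), (246, 172), (248, 173), (250, 169), (252, 164), (254, 166), (256, 163), (258, 165)]
309.3 [(160, 659), (162, 659), (164, 661), (166, 655), (168, 642), (170, 653), (172, 661), (174, 662), (176, 666), (178, 663), (180, 667), (182, 664), (184, 660), (186, 658), (188, 651), (190, 663), (192, 662), (194, 663), (196, 664), (198, 650), (200, 653), (202, 660), (204, 653), (206, 655), (208, 662), (210, 506), (212, 438), (214, 453), (216, 264), (218, 200), (220, 195), (222, 192), (224, 187), (226, 189), (228, 184), (230, 185), (232, 179), (234, 179), (236, 170), (238, 149), (240, 139), (242, 124), (244, 106), (246, 97), (248, 93), (250, 89), (252, 85), (254, 83), (256, 77), (258, 74)]
```

The tab is near home, by my estimate 0 to 0.05 rad. I'll give it a firm push from the front with shut fingers to be sure.

Request:
drive_tool(series=".1 .02 0 0 0 0 0; .12 .02 .3 0 0 0 0; .12 .02 .6 0 0 0 0; .12 .02 .8 0 0 0 0; .12 .02 .8 0 0 0 0; .12 .02 .8 0 0 0 0")

```text
time_s: 57.25
eef_pos: [424.5, 32.8, 80.8]
ee_rot: [-0.004, -0.076, 0.997, -0.0]
force: [-0.1, 0.4, -0.1]
grip_width: 0.002
```

Request:
drive_tool(series="-.06 0 0 0 0 0 0; -.12 0 0 0 0 0 0; -.15 0 0 0 0 0 0; -.18 0 0 0 0 0 0; -.2 0 0 0 0 0 0; -.22 0 0 0 0 0 0; -.22 0 0 0 0 0 0")

```text
time_s: 57.95
eef_pos: [450.0, 36.8, 80.5]
ee_rot: [-0.005, -0.076, 0.997, -0.0]
force: [-3.9, -0.9, 3.3]
grip_width: 0.0
```

```bash
python3 - <<'E'
from h import *
s=telemetry.sense(); print(s['time_s'],incase(s['eef_pos']),s['force'])
E
```

```text
57.95 [-105.77337763   -0.42073286   80.46025706] [-3.86988891 -0.86908363  3.31876497]
```

Request:
drive_tool(series="-.02 0 0 0 0 0 0; -.04 0 0 0 0 0 0; -.04 0 0 0 0 0 0")

```text
time_s: 58.25
eef_pos: [450.7, 37.3, 80.2]
ee_rot: [-0.01, -0.076, 0.997, -0.0]
force: [-23.9, -7.0, 20.0]
grip_width: -0.006
```

Request:
drive_tool(series="-.02 0 0 0 0 0 0; -.03 0 0 0 0 0 0; -.03 0 0 0 0 0 0")

```text
time_s: 58.55
eef_pos: [450.5, 37.5, 79.7]
ee_rot: [-0.016, -0.077, 0.997, -0.0]
force: [-21.5, -6.3, 16.2]
grip_width: -0.002
```

The force rose from 4 N to 24 N with no further travel, so the latch is on its hard stop, home. Retreating for the last checks.

Request:
drive_tool(series=".1 0 0 0 0 0 0; .3 0 -.1 0 0 0 0; .4 0 -.5 0 0 0 0; .4 0 -.95 0 0 0 0; .4 0 -.95 0 0 0 0; .4 0 -.95 0 0 0 0")

```text
time_s: 59.15
eef_pos: [407.2, 30.4, 196.1]
ee_rot: [-0.014, -0.077, 0.997, -0.0]
force: [-0.5, -0.2, -0.8]
grip_width: 0.003
```

```bash
python3 - <<'E'
from h import *
s=telemetry.sense(); print(s['time_s'],incase(s['eef_pos']),s['force'])
p=shot('wrist'); g=p['frame'].astype(int).sum(2)
P=lambda x,y,z: proj(p,cw(x,y,z),1).round(1).tolist()
print([(np.round(k['rect']).tolist(),round(k['confidence'],2)) for k in nets.spot_in('latch_tab',p)[:1]])
for th in (0,.1,.2):
    a=.245+th; l=.49+th; c=np.array([-75-41.2*np.sin(a),42+41.2*np.cos(a)]); e=c+15*np.array([-np.sin(l),np.cos(l)]); o=np.array([-np.cos(l),-np.sin(l)])*4
    print(th,P(*[(e+o)[0],0,(e+o)[1]]),P((e-o)[0],0,(e-o)[1]))
print([(i,int(g[i,260])) for i in range(190,262,2)])
for th in (0,.04,.1): print('lid',th,P(65-130*np.cos(th)+50*np.sin(th),60,56+130*np.sin(th)+50*np.cos(th)))
u=int(P(-65,60,106)[0]); v=int(P(-65,60,106)[1]); print(u,[(i,int(g[i,u])) for i in range(v-16,v+16,2)])
t=shot('top')
for n in ['jar0_mid','thinner','glue','figure','tape','sanding_block','nippers']: print(n,[(np.round(k['rect']).astype(int).tolist(),round(k['confidence'],2)) for k in nets.spot_in(n,t)[:2]])
E
```

```text
59.15 [-149.04325051   -0.34204291  196.06111349] [-0.45502189 -0.18308864 -0.80795954]
[([1.0, 147.0, 13.0, 173.0], 0.71)]
0 [258.2, 250.9] [258.2, 259.5]
0.1 [258.2, 245.0] [258.2, 253.5]
0.2 [258.2, 239.1] [258.2, 247.4]
[(190, 589), (192, 598), (194, 604), (196, 603), (198, 597), (200, 593), (202, 599), (204, 598), (206, 598), (208, 600), (210, 592), (212, 599), (214, 595), (216, 599), (218, 607), (220, 598), (222, 594), (224, 594), (226, 480), (228, 413), (230, 397), (232, 399), (234, 191), (236, 150), (238, 145), (240, 142), (242, 135), (244, 132), (246, 129), (248, 123), (250, 122), (252, 116), (254, 113), (256, 108), (258, 102), (260, 103)]
lid 0 [321.5, 284.7]
lid 0.04 [322.3, 289.5]
lid 0.1 [323.3, 297.2]
321 [(268, 141), (270, 138), (272, 138), (274, 137), (276, 72), (278, 73), (280, 60), (282, 63), (284, 64), (286, 61), (288, 58), (290, 68), (292, 79), (294, 78), (296, 80), (298, 77)]
jar0_mid [([181, 144, 272, 200], 0.59)]
thinner [([349, 202, 364, 209], 0.52), ([181, 141, 270, 198], 0.39)]
glue [([345, 146, 357, 163], 0.61)]
figure [([96, 220, 111, 233], 0.6)]
tape [([142, 245, 163, 265], 0.63)]
sanding_block [([341, 240, 358, 246], 0.59)]
nippers [([384, 196, 416, 214], 0.59), ([181, 143, 267, 199], 0.55)]
```

```bash
python3 -c "
from h import *
print(ctrl.finish_job())"
```

```text
the job is handed in; nothing more can be done
None
```

I packed the paint case and handed it in at about 59 s of robot time. No verdict was reported.

**What I did**
- I swung the latch free and opened the lid to about 1.6 rad.
- All four black-capped jars were present. I stood them in the pockets at y = 44, 0, -44 and -88. One had been knocked aside during the run, so I measured it again before picking it up. I left the green-capped look-alike where it was.
- I pinched the bar, set it between the brackets and released it.
- I pushed the lid shut and swung the latch home.

**Last checks**
- **Bar:** in the picture both tabs matched the fully-out positions. The plungers showed in both bracket gaps, and the bar was centred to about 1 mm.
- **Lid:** pressing it met a hard stop at a height of 105.5 mm (the shut lid's top is at 106). Its edge then matched the angle 0 prediction.
- **Latch:** pushing it met a hard stop at 24 N, at the contact position expected for home. I judge it home from that contact. The final camera check didn't resolve the tab, and the detector reported it in the wrong place.
- **Other things on the desk:** all were detected where they started, within a few pixels.

**Less certain**
- While I pushed the lid open, the wrist briefly showed 81 N. That is under its 120 N limit, but if the lid's edge pressed on the gripper's body it could exceed the 40 N limit. I backed off at once.
- After the 16-picture limit, everything from placing the bar onwards was checked by numbers only.

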